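# Put the weighing bench in order: each thing in the tray made for it

## Robot

A 7-joint arm with a two-finger parallel gripper is mounted at the origin on the work surface. World frame = base frame: x ahead of the robot, y to its left, z up, the work surface at z = 0. Lengths are in m, angles in rad, forces in N, time in s.
With the tool pointing down it reaches from about 0.425 to 0.875 m from the base axis. Payload 4.7 kg.
Tool frame: the origin (TCP) lies where the fingers leave the gripper's body, on its centre line; the fingertips stand 70 mm ahead of it and the grasp point (between the pads) lies 51 mm ahead of it; z points along the fingers, y is the line along which they close (so a half turn about z gives the same grasp; the last joint's range is limited). The gripper opens to 87 mm and grips with 3 to 60 N. Pads are 19 mm wide; open, the fingers measure 117 mm over their backs; the gripper's body (75 mm by 190 mm) begins 51 mm behind the grasp point.
Start: joints at [1.173, 0.321, -0.07, 1.45, 0.023, 1.371, -0.057], TCP at [0.26, -0.596, 0.292] pointing down, gripper open.
Joint ranges: [-2.86, 2.86], [-0.3, 2.09], [-1.38, 1.24], [0.06, 2.45], [-1.56, 4.7], [0.09, 2.05], [-2.69, 2.69]. Speed limits (rad/s): [2.57, 2.57, 3.14, 3.14, 3.14, 3.14, 3.14].

## Interface

Orientations are given as a rotation vector (axis times angle).
In Python, from bench import ctrl gives the robot as it stands.
- The arm moves only by the tool play_rows, never from a script. Its argument "increments" is a list that holds one entry, the list of rows, each a list of 7 numbers: the shift along the tool's x, y, z as a fraction of full scale, then the turn, a rotation vector about the tool's x, y, z as a fraction of full scale, then the gripper command: -1 is shut, 1 is fully open, values between are in proportion. A call has 1 to 8 rows; each row is the pose to reach, as a shift and turn from the pose commanded when the call began, along the tool's axes at that moment; what a row does not reach only later rows make up. Full scale, the value 1, is 0.1 m for a shift and 90 degrees for a turn. A row lasts 1/10 s, in which the tool goes at most 50 mm and 8.59 degrees, less where a joint would pass 70% of its speed; a pose out of reach is approached as far as the arm can. A call with a number of a shift or a turn outside -1 to 1 is refused whole. A call with a gripper value outside its range is refused whole. The fingers move at their own pace and stop on an object; "squeeze" is the grip in N (left out, the last holds). Time passes only in rows, so rows that repeat a pose let the fingers close. It gives the time, the measured TCP pose, the force, the opening and the grip force at its end, in the units of the state.
- ctrl.get_state(): the state, without advancing time (a new reading comes with each control period).
- ctrl.get_image(name): name is "scene" or "top"; returns the picture (480x640x3 uint8, red, green, blue); there is no depth.
- ctrl.get_calibration(name): a dict with "vertical_fov" (degrees; the focal length in pixels is half the picture's height over the tangent of half this angle, whatever the lens; pixels are square), "cx", "cy" (the principal point, pixels), "R" (3x3) and "t" (3): a world point X has camera coordinates R X + t. Camera axes: x right, y down, z forward; pixel columns grow to the right and rows downward; lengths in m; the calibration is good to about 2 mm. A picture is of the moment at which its call begins. get_calibration takes no time and is no camera call.
- ctrl.close_job(): hands the job in; it is judged then, once.
The state is a dict: "time": time; "joint_positions": joint angles; "qd": joint speeds; "joint_torque": joint torques, N m; "position": TCP position; "tool_rot": TCP orientation; "ft_force": force on the tool from outside, world axes, zero at the start; "torque": the same for the moment, N m; "grip_width": opening from 0.0 (shut) to 1.0 (fully open); "grip_force": force on a finger pad.
Only numpy, scipy, OpenCV 4.12 (cv2) and the standard library are available. Lean on these libraries where they do the work, as an engineer would, in place of code of your own. Each camera call takes 0.05 s, during which the arm holds its last target. There are 200 camera calls.

## Task

Tidy the weighing bench: put the square bottle, the round jar, the steel weight and the mortar prism each into the shallow tray made for it, the one whose outline matches its own in shape and size. Each must stand upright (the prism lying as it does now), flat on the tray's floor inside the rim; set them down gently, without dropping or tipping them, and leave the crucible and the rubber stopper where they stand.

Things in the scene. Friction and masses are not known exactly. Their poses are not given: they have to be found in the camera images.
- bottle: Loose square white plastic bottle with a round black cap, about 0.3 kg: body 54 x 54 mm and 70 mm high, sloping shoulder, cap 40 mm across from 77 to 95 mm height. Origin: centre of its underside; z up, x and y square to its sides.
- jar: Loose round amber glass jar with a white lid, about 0.2 kg: body 56 mm across and 60 mm high, lid 52 mm across from 60 to 76 mm height. Origin: centre of its underside; z up.
- weight: Loose bright steel calibration weight with a knob on top, about 0.5 kg: cylinder 38 mm across and 50 mm high, narrow neck, knob 24 mm across from 64 to 74 mm height. Origin: centre of its underside; z up.
- prism: Loose grey mortar test prism (a bar) lying flat, about 0.55 kg: 160 mm long along its x, 40 mm wide along its y, 40 mm high. Origin: centre of its underside; z up.
- square_tray: Shallow square tray, inside 72 x 72 mm, outside 78 x 78 mm, fixed to the bench, aluminium floor 3 mm thick inside a dark steel rim 3 mm thick and 8 mm high (the rim stands 5 mm above the tray floor). Origin: centre of its underside, on the bench; z up, x and y along its sides.
- large_round_tray: The larger of two shallow round trays, inside 72 mm across, outside 78 mm, fixed to the bench, aluminium floor 3 mm thick inside a dark steel rim 3 mm thick and 8 mm high (the rim stands 5 mm above the tray floor). Origin: centre of its underside, on the bench; z up.
- small_round_tray: The smaller of two shallow round trays, inside 54 mm across, outside 60 mm, fixed to the bench, aluminium floor 3 mm thick inside a dark steel rim 3 mm thick and 8 mm high (the rim stands 5 mm above the tray floor). Origin: centre of its underside, on the bench; z up.
- long_tray: Shallow oblong tray, inside 176 mm along its x by 56 mm along its y, outside 182 x 62 mm, fixed to the bench, aluminium floor 3 mm thick inside a dark steel rim 3 mm thick and 8 mm high (the rim stands 5 mm above the tray floor). Origin: centre of its underside, on the bench; z up.
- crucible: Bystander: loose white porcelain crucible standing open side up, 44 mm across the rim, 36 mm high. Origin: centre of its underside; z up.
- stopper: Bystander: loose dark rubber stopper standing on its narrow end, 42 mm across the top, 30 mm high. Origin: centre of its underside; z up.
Mind the look-alikes: they are no part of the job. Leave any turquoise look-alike of the weight alone. Leave any turquoise look-alike of the large_round_tray alone.

How it is judged:
At the end, for the whole second after the job is handed in: Bottle in the square tray, jar in the larger round, weight in the smaller round, prism in the oblong: each within 12 mm of its tray's centre, underside below 5.5 mm over the tray's underside (its floor is at 3 mm), within 0.1 rad of upright, released, slower than 0.02 m/s (horizontal distance between bottle and square_tray below 0.012 m and z of bottle in the frame of square_tray between 0 and 0.0055 m and angle between each of bottle, jar, weight, prism's own z axis and vertical below 0.1 rad and linear speed of each of bottle, jar, weight, prism below 0.02 m/s and contact force between the fingers and bottle below 0.1 N and horizontal distance between jar and large_round_tray below 0.012 m and z of jar in the frame of large_round_tray between 0 and 0.0055 m and contact force between the fingers and jar below 0.1 N and horizontal distance between weight and small_round_tray below 0.012 m and z of weight in the frame of small_round_tray between 0 and 0.0055 m and contact force between the fingers and weight below 0.1 N and horizontal distance between prism and long_tray below 0.012 m and z of prism in the frame of long_tray between 0 and 0.0055 m and contact force between the fingers and prism below 0.1 N); the robot touches nothing.
It fails at once if one of the four things is tipped by more than 0.8 rad (angle between any of bottle, jar, weight, prism's own z axis and vertical above 0.8 rad).
It fails at once if one of the four things is dropped (reaches the surface faster than 0.7 m/s) ((height (world z) of bottle below 0.02 m and linear speed of bottle above 0.7 m/s) or (height (world z) of jar below 0.02 m and linear speed of jar above 0.7 m/s) or (height (world z) of weight below 0.02 m and linear speed of weight above 0.7 m/s) or (height (world z) of prism below 0.02 m and linear speed of prism above 0.7 m/s)).
It fails at once if the crucible or the stopper is pushed away (more than 30 mm) or knocked over (distance of any of crucible, stopper from where it was at the start of the episode above 0.03 m or angle between any of crucible, stopper's own z axis and vertical above 0.6 rad).
It also fails if it takes over 128 s, if anything falls off the work surface, if the arm or the gripper's body presses on something with over 40 N, if the wrist force passes 120 N, or if a joint passes its speed limit or range.

## Working session

There is one attempt and no reset: what is moved stays moved. The work goes in short steps, Python scripts to look and compute and a tool call to move; the robot and the scene stay as the last step left them, time stands still between calls to the robot, and variables do not carry over. Pictures are saved under pics/ and viewed, at most 14 in all, crops included, and the job is handed in when it is done.

Besides the shell and the picture viewer there is one more tool, called after ">>>" by a JSON object that holds its "method" and its "body". play_rows: Moves the arm, as the interface text tells. Shift numbers are shares of 0.1 m and turn numbers shares of 90 degrees, none past 1 either way. Its arguments: {"type":"object","properties":{"increments":{"type":"array"},"squeeze":{"type":"number"}},"required":["increments"]}

```bash
mkdir -p pics; ls
python3 - <<'E'
from bench import ctrl
import cv2
for n in("top","scene"):
    cv2.imwrite(f"pics/{n}0.png",ctrl.get_image(n)[:,:,::-1]); print(n,ctrl.get_calibration(n))
s=ctrl.get_state();print(s["time"],s["position"],s["tool_rot"],s["grip_width"])
E
```

```text
pics
top {'vertical_fov': 57.52544611864452, 'cx': 314.6961552439142, 'cy': 233.35014219532445, 'R': array([[-0.02307332, -0.99963455,  0.01408499],
       [-0.99737861,  0.02205018, -0.06891809],
       [ 0.06858232, -0.01563823, -0.99752289]]), 't': array([0.01202931, 0.52885821, 1.05740401])}
scene {'vertical_fov': 54.39462778961131, 'cx': 324.44192981576776, 'cy': 240.2713962745218, 'R': array([[-0.09701434,  0.99528009,  0.00240011],
       [ 0.81793001,  0.08110076, -0.5695728 ],
       [-0.56707911, -0.05329361, -0.82193739]]), 't': array([ 0.04742603, -0.44060276,  1.33249296])}
0.1 [ 0.2599964  -0.59533307  0.29126585] [-3.07358373e+00 -6.42065488e-01  7.02766015e-04] 0.9975303842436901
```

View pics/top0.png

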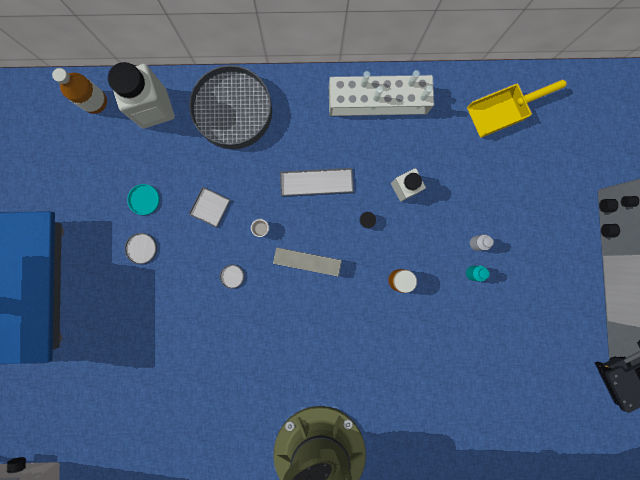

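View pics/scene0.png

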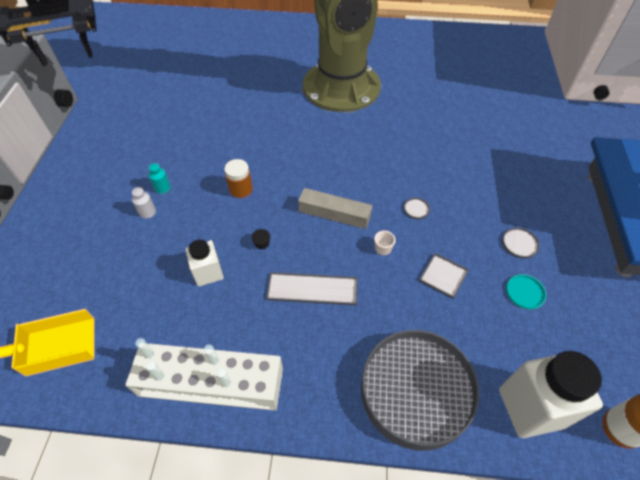

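The top view shows the trays at square (210,207), long (317,182), large round (141,249) and small round (232,276). The objects are the bottle (410,183), jar (403,281), weight (483,242) and prism (307,262). The turquoise decoys are at (144,199) and (479,273), the crucible at (260,228) and the stopper at (368,220).

```bash
cat > h.py <<'E'
from bench import ctrl
import cv2, numpy as np
def ray(n,uv,z):
    c=ctrl.get_calibration(n); f=240/np.tan(np.radians(c["vertical_fov"]/2))
    d=np.array([(uv[0]-c["cx"])/f,(uv[1]-c["cy"])/f,1]); R=np.array(c["R"]);o=-R.T@c["t"]; d=R.T@d
    return o+d*(z-o[2])/d[2]
def proj(n,X):
    c=ctrl.get_calibration(n); f=240/np.tan(np.radians(c["vertical_fov"]/2))
    p=np.array(c["R"])@X+c["t"]; return p[:2]/p[2]*f+[c["cx"],c["cy"]]
E
python3 - <<'E'
from h import *
im=cv2.imread("pics/top0.png")
b,g,r=[im[...,i].astype(int) for i in range(3)]
m=((b-r<45)).astype(np.uint8)*255
m2=m[150:310,100:520]
cs,_=cv2.findContours(m2,cv2.RETR_EXTERNAL,cv2.CHAIN_APPROX_NONE)
for c in cs:
    if cv2.contourArea(c)<60: continue
    c=c+[100,150]; rc=cv2.minAreaRect(c); M=cv2.moments(c); cen=(M["m10"]/M["m00"],M["m01"]/M["m00"])
    box=cv2.boxPoints(rc); w=[ray("top",p,0.008)[:2] for p in box]
    print(np.round(cen,1),np.round(rc[1],1),round(rc[2],1),"xy@8mm",ray("top",cen,.008)[:2].round(4),"sides",[round(float(np.linalg.norm(w[i]-w[i+1])),4) for i in(0,1)],"ang",[round(float(np.degrees(np.arctan2(*(w[i+1]-w[i])[::-1]))),1) for i in (0,1)])
s=cv2.resize(im[160:310,110:510],None,fx=2,fy=2,interpolation=cv2.INTER_CUBIC)
mm=cv2.cvtColor(cv2.resize(m[160:310,110:510],None,fx=2,fy=2),cv2.COLOR_GRAY2BGR)
cv2.imwrite("pics/c1.png",np.vstack([s,mm]))
E
```

```text
[402.1 280.4] [23. 28.] 90.0 xy@8mm [ 0.4083 -0.2133] sides [0.0695, 0.0566] ang [-91.3, 177.8]
[231.7 276.3] [23.7 24.1] 63.4 xy@8mm [0.4283 0.2066] sides [0.059, 0.0585] ang [-64.6, -154.2]
[307.  261.5] [67.3 17.2] 11.1 xy@8mm [0.4605 0.0206] sides [0.0423, 0.1665] ang [-12.1, -102.4]
[481.2 242.4] [16. 23.] 90.0 xy@8mm [ 0.4979 -0.4145] sides [0.0577, 0.04] ang [-91.3, 177.1]
[140.4 248.2] [30. 32.] 90.0 xy@8mm [0.5026 0.43  ] sides [0.0786, 0.074] ang [-91.3, -179.9]
[259.5 227.5] [17. 18.] 90.0 xy@8mm [0.5472 0.1364] sides [0.0446, 0.0423] ang [-91.2, 179.1]
[367.5 219.6] [16. 15.] 90.0 xy@8mm [ 0.5611 -0.1326] sides [0.0375, 0.0401] ang [-91.2, 178.1]
[209.4 206.8] [31.8 32.2] 26.6 xy@8mm [0.6017 0.2601] sides [0.08, 0.0795] ang [-26.7, -117.9]
[407.8 184.4] [24.1 30.4] 63.4 xy@8mm [ 0.6476 -0.2365] sides [0.0773, 0.0608] ang [-64.6, -155.7]
[316.3 181.7] [25.2 72.7] 87.0 xy@8mm [ 0.6592 -0.007 ] sides [0.1826, 0.0639] ang [-88.1, -178.7]
```

View pics/c1.png

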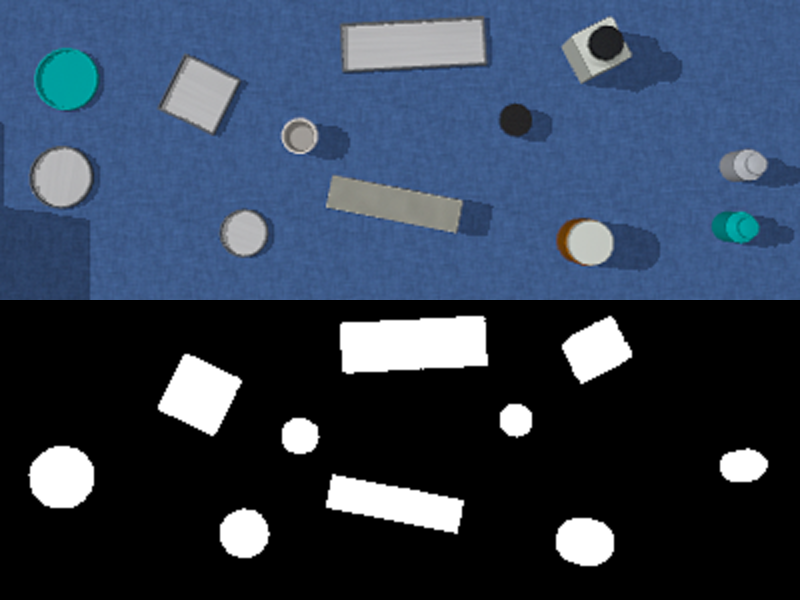

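```bash
cat > fit.py <<'E'
from h import *
from scipy.optimize import minimize
def cyl(*rz): 
    a=np.linspace(0,2*np.pi,48,endpoint=False); return np.vstack([np.c_[r*np.cos(a),r*np.sin(a),0*a+z] for r,z in rz])
def box(w,h,z0,z1): return np.array([[i*w/2,j*h/2,z] for i in(-1,1) for j in(-1,1) for z in(z0,z1)])
M=dict(bottle=np.vstack([box(.054,.054,0,.07),cyl((.02,.077),(.02,.095))]),jar=cyl((.028,0),(.028,.06),(.026,.076)),
 weight=cyl((.019,0),(.019,.05),(.012,.064),(.012,.074)),prism=box(.16,.04,0,.04),square_tray=box(.078,.078,0,.008),
 large_round_tray=cyl((.039,0),(.039,.008)),small_round_tray=cyl((.03,0),(.03,.008)),long_tray=box(.182,.062,0,.008),
 crucible=cyl((.015,0),(.022,.036)),stopper=cyl((.017,0),(.021,.03)))
def hulls(n,im):
    m=((im[...,0].astype(int)-im[...,2])<45).astype(np.uint8)
    cs,_=cv2.findContours(m,cv2.RETR_EXTERNAL,cv2.CHAIN_APPROX_NONE)
    return [cv2.convexHull(c).astype(np.float32) for c in cs if 60<cv2.contourArea(c)<8000]
def fit(n,hs,name,g):
    def pts(p):
        c,s=np.cos(p[2]),np.sin(p[2]);V=M[name]@np.array([[c,-s,0],[s,c,0],[0,0,1]]).T+[p[0],p[1],0]
        return cv2.convexHull(np.array([proj(n,v) for v in V],np.float32))
    h0=pts(g); h=min(hs,key=lambda h:np.linalg.norm(h.mean((0,1))-h0.mean((0,1))))
    A=cv2.contourArea(h)
    def cost(q):
        P=pts(np.array(q)*[.01,.01,.1]); B=cv2.contourArea(P); I=cv2.intersectConvexConvex(h,P)[0]; return 1-I/(A+B-I)
    g=np.array(g)/[.01,.01,.1]
    r=minimize(cost,g,method="Nelder-Mead",options=dict(initial_simplex=g+np.array([[0,0,0],[1,0,0],[0,1,0],[0,0,1]]),maxiter=90))
    return np.r_[r.x*[.01,.01,.1],r.fun]
E
python3 - <<'E'
from fit import *
G=dict(bottle=(.64,-.22,.44),jar=(.41,-.2,0),weight=(.5,-.4,0),prism=(.46,.02,1.36),square_tray=(.6,.26,-.47),large_round_tray=(.503,.43,0),small_round_tray=(.428,.207,0),long_tray=(.66,-.007,1.6),crucible=(.547,.136,0),stopper=(.56,-.13,0))
H={n:hulls(n,cv2.imread(f"pics/{n}0.png")) for n in("top","scene")}
for k,g in G.items(): print(k,*[np.round(fit(n,H[n],k,g),4) for n in H])
E
```

```text
Traceback (most recent call last):
  File "fit.py", line 23, in fit
    r=minimize(cost,g,method="Nelder-Mead",options=dict(initial_simplex=g+np.array([[0,0,0],[1,0,0],[0,1,0],[0,0,1]]),maxiter=90))
  File "fit.py", line 21, in cost
    P=pts(np.array(q)*[.01,.01,.1]); B=cv2.contourArea(P); I=cv2.intersectConvexConvex(h,P)[0]; return 1-I/(A+B-I)
  File "fit.py", line 17, in pts
    return cv2.convexHull(np.array([proj(n,v) for v in V],np.float32))
                                    ~~~~^^^^^
  File "h.py", line 8, in proj
    c=ctrl.get_calibration(n); f=240/np.tan(np.radians(c["vertical_fov"]/2))
ValueError: time passes only in moves, steps and waits
```

```bash
sed -i 's/ctrl.get_calibration(n)/CAL(n)/; s/^import cv2.*/&\nfrom functools import cache\nCAL=cache(lambda n: ctrl.get_calibration(n))/' h.py
cat > all.py <<'E'
import sys
from fit import *
G=dict(bottle=(.64,-.22,.44),jar=(.41,-.2,0),weight=(.5,-.4,0),prism=(.46,.02,1.36),square_tray=(.6,.26,-.47),large_round_tray=(.503,.43,0),small_round_tray=(.428,.207,0),long_tray=(.66,-.007,1.6),crucible=(.547,.136,0),stopper=(.56,-.13,0))
H={n:hulls(n,cv2.imread(f"pics/{n}0.png")) for n in("top","scene")}
for k,g in G.items(): print(k,*[np.round(fit(n,H[n],k,g),4) for n in H])
E
python3 all.py
```

```text
bottle [ 0.6414 -0.229   0.4413  0.0243] [ 0.6447 -0.2305  0.3784  0.0488]
jar [ 0.4096 -0.2066 -0.0131  0.0356] [ 0.4105 -0.2079  0.1015  0.0433]
weight [ 0.4972 -0.4049  0.1134  0.0788] [ 0.498  -0.4077  0.0404  0.0586]
prism [0.4603 0.0206 1.3512 0.0234] [0.4617 0.0199 1.3579 0.0374]
square_tray [ 0.6019  0.2608 -0.4688  0.0212] [ 0.6037  0.2599 -0.4704  0.0328]
large_round_tray [0.503  0.4314 0.0442 0.0511] [0.5035 0.4305 0.1016 0.042 ]
small_round_tray [0.4285 0.207  0.0162 0.0458] [0.4295 0.206  0.0997 0.0883]
long_tray [ 0.6598 -0.0073  1.6017  0.013 ] [ 0.6614 -0.0087  1.6038  0.0203]
crucible [0.5449 0.1331 0.0963 0.0492] [0.5487 0.1331 0.0701 0.1389]
stopper [ 0.559  -0.1289  0.0735  0.1406] [ 0.5577 -0.1323  0.0439  0.1881]
```

```bash
cat > plan.py <<'E'
import sys,json
from h import *
from scipy.spatial.transform import Rotation as Ro
# args: grip, then waypoints "x,y,z(grasp point),theta_deg[,rows]"
s=ctrl.get_state(); R=Ro.from_rotvec(s["tool_rot"]).as_matrix()
p=np.array(s["position"]); p[2]-=.051; th=np.degrees(np.arctan2(R[1,1],R[0,1]))
print("t",round(s["time"],2),"gp",p.round(4),"th",round(th,2),"tilt",np.degrees(R[:2,2]).round(2),"w",round(s["grip_width"]*87,1),"gf",round(s["grip_force"],1),"F",np.round(s["ft_force"],1))
g=float(sys.argv[1]) if len(sys.argv)>1 else 1
for a in sys.argv[2:]:
    v=[float(q) for q in a.split(",")]; T=np.array(v[:3]); tt=v[3]; rows=int(v[4]) if len(v)>4 else 0
    n=max(1,int(np.ceil(max(np.abs(T-p).max()/.09,np.linalg.norm(T-p)/.1,abs(tt-th)/45))))
    for k in range(n):
        dp=(T-p)/(n-k); dt=(tt-th)/(n-k); c,q=np.cos(np.radians(th)),np.sin(np.radians(th))
        ax=np.array([[-q,c,0],[c,q,0],[0,0,-1]])
        sh=np.round(ax@dp/.1,2); tz=round(-dt/90,2)
        m=rows or max(3,int(np.ceil(max(np.linalg.norm(sh)*100/22,abs(tz)*90/7))))
        R_=[[*[round(float(x),2) for x in sh*(i+1)/m],0,0,round(tz*(i+1)/m,2),g] for i in range(m)]
        print(json.dumps([R_]).replace(" ","").replace("-0.0,","0,"))
        p=p+ax.T@sh*.1; th-=tz*90
E
python3 - <<'E'
from fit import *
H=hulls("top",cv2.imread("pics/top0.png"))
im=cv2.imread("pics/top0.png")
print("decoy ~",ray("top",(482,273),.07),ray("top",(474,273),.02),"box edge",[ray("top",(54,213),z).round(3) for z in(.05,.15)])
E
python3 plan.py 1 .4975,-.406,.20,-66.4 .4975,-.406,.13,-66.4
```

```text
decoy ~ [ 0.42384035 -0.38824166  0.07      ] [ 0.42276451 -0.3883545   0.02      ] box edge [array([0.589, 0.618, 0.05 ]), array([0.576, 0.561, 0.15 ])]
t 0.1 gp [ 0.26   -0.5953  0.2403] th -66.4 tilt [-0.04  0.09] w 86.8 gf 0.0 F [-0.9 -0.1 -0.2]
[[[0.18,-0.05,0.03,0,0,0,1.0],[0.36,-0.1,0.05,0,0,0,1.0],[0.55,-0.15,0.08,0,0,0,1.0],[0.73,-0.2,0.1,0,0,0,1.0]]]
[[[0.18,-0.05,0.03,0,0,0,1.0],[0.36,-0.1,0.05,0,0,0,1.0],[0.55,-0.14,0.08,0,0,0,1.0],[0.73,-0.19,0.1,0,0,0,1.0]]]
[[[0.18,-0.05,0.03,0,0,0,1.0],[0.37,-0.1,0.05,0,0,0,1.0],[0.55,-0.15,0.08,0,0,0,1.0],[0.74,-0.2,0.1,0,0,0,1.0]]]
[[[0.18,-0.05,0.03,0,0,0,1.0],[0.36,-0.1,0.05,0,0,0,1.0],[0.55,-0.14,0.08,0,0,0,1.0],[0.73,-0.19,0.1,0,0,0,1.0]]]
[[[0.0,0,0.17,0,0,0,1.0],[0.0,0,0.35,0,0,0,1.0],[0.0,0,0.52,0,0,0,1.0],[0.0,0,0.7,0,0,0,1.0]]]
```

>>> {"method": "play_rows", "body": {"increments": [[[0.18, -0.05, 0.03, 0, 0, 0, 1], [0.36, -0.1, 0.05, 0, 0, 0, 1], [0.55, -0.15, 0.08, 0, 0, 0, 1], [0.73, -0.2, 0.1, 0, 0, 0, 1]]], "squeeze": 30}}

```text
time: 0.5
position: [0.3195, -0.5473, 0.2814]
tool_rot: [-3.074, -0.642, 0.001]
ft_force: [0.4, 0.2, -0.9]
grip_width: 1.002
grip_force: 0.0
```

>>> {"method": "play_rows", "body": {"increments": [[[0.18, -0.05, 0.03, 0, 0, 0, 1], [0.36, -0.1, 0.05, 0, 0, 0, 1], [0.55, -0.14, 0.08, 0, 0, 0, 1], [0.73, -0.19, 0.1, 0, 0, 0, 1]]]}}

```text
time: 0.9
position: [0.3788, -0.5007, 0.2714]
tool_rot: [-3.074, -0.642, 0.001]
ft_force: [0.2, -0.9, -0.5]
grip_width: 1.003
grip_force: 0.0
```

>>> {"method": "play_rows", "body": {"increments": [[[0.18, -0.05, 0.03, 0, 0, 0, 1], [0.37, -0.1, 0.05, 0, 0, 0, 1], [0.55, -0.15, 0.08, 0, 0, 0, 1], [0.74, -0.2, 0.1, 0, 0, 0, 1]]]}}

```text
time: 1.3
position: [0.4384, -0.4529, 0.2615]
tool_rot: [-3.074, -0.642, 0.001]
ft_force: [0.3, -0.3, 0.5]
grip_width: 0.997
grip_force: 0.0
```

>>> {"method": "play_rows", "body": {"increments": [[[0.18, -0.05, 0.03, 0, 0, 0, 1], [0.36, -0.1, 0.05, 0, 0, 0, 1], [0.55, -0.14, 0.08, 0, 0, 0, 1], [0.73, -0.19, 0.1, 0, 0, 0, 1], [0.73, -0.19, 0.1, 0, 0, 0, 1], [0.73, -0.19, 0.1, 0, 0, 0, 1]]]}}

```text
time: 1.9
position: [0.497, -0.407, 0.2518]
tool_rot: [-3.075, -0.643, 0.002]
ft_force: [-0.3, -0.8, -0.9]
grip_width: 0.997
grip_force: 0.0
```

```bash
python3 plan.py 1 .4975,-.406,.11,-66.4 .4975,-.406,.032,-66.4
```

```text
t 1.9 gp [ 0.497  -0.407   0.2008] th -66.37 tilt [-0.07  0.  ] w 86.7 gf 0.0 F [-0.3 -0.8 -0.9]
[[[0.0,0,0.15,0,0,0.0,1.0],[0.0,0,0.3,0,0,0.0,1.0],[0.0,0,0.45,0,0,0.0,1.0]]]
[[[0.0,0,0.15,0,0,0.0,1.0],[0.01,-0.01,0.31,0,0,0.0,1.0],[0.01,-0.01,0.46,0,0,0.0,1.0]]]
[[[0,0.0,0.2,0,0,0.0,1.0],[0,0.0,0.39,0,0,0.0,1.0],[0,0.0,0.58,0,0,0.0,1.0],[0,0.0,0.78,0,0,0.0,1.0]]]
```

>>> {"method": "play_rows", "body": {"increments": [[[0.01, -0.01, 0.25, 0, 0, 0, 1], [0.01, -0.01, 0.5, 0, 0, 0, 1], [0.01, -0.01, 0.75, 0, 0, 0, 1], [0.01, -0.01, 0.91, 0, 0, 0, 1]]]}}

```text
time: 2.3
position: [0.4957, -0.4068, 0.1592]
tool_rot: [-3.075, -0.638, 0.004]
ft_force: [-0.1, 0.5, -0.4]
grip_width: 0.999
grip_force: 0.0
```

>>> {"method": "play_rows", "body": {"increments": [[[0, 0, 0.2, 0, 0, 0, 1], [0, 0, 0.4, 0, 0, 0, 1], [0, 0, 0.6, 0, 0, 0, 1], [0, 0, 0.78, 0, 0, 0, 1], [0, 0, 0.78, 0, 0, 0, 1]]]}}

```text
time: 2.8
position: [0.4956, -0.4057, 0.0806]
tool_rot: [-3.072, -0.639, 0.006]
ft_force: [-0.9, 1.4, -0.5]
grip_width: 1.003
grip_force: 0.0
```

>>> {"method": "play_rows", "body": {"increments": [[[0, 0, 0, 0, 0, 0, -1], [0, 0, 0, 0, 0, 0, -1], [0, 0, 0, 0, 0, 0, -1], [0, 0, 0, 0, 0, 0, -1], [0, 0, 0, 0, 0, 0, -1], [0, 0, 0, 0, 0, 0, -1], [0, 0, 0, 0, 0, 0, -1], [0, 0, 0, 0, 0, 0, -1]]], "squeeze": 30}}

```text
time: 3.6
position: [0.4984, -0.4065, 0.0837]
tool_rot: [3.073, 0.642, 0.002]
ft_force: [2.3, -2.8, 0.4]
grip_width: 0.427
grip_force: 30.0
```

```bash
python3 plan.py -1 .4975,-.406,.162,-66.4 .429,.2065,.162,-66.4
```

```text
t 3.6 gp [ 0.4984 -0.4065  0.0327] th -66.42 tilt [ 0.09 -0.1 ] w 37.2 gf 30.0 F [ 2.3 -2.8  0.4]
[[[0,0,-0.22,0,0,0,-1.0],[0,0,-0.43,0,0,0,-1.0],[0,0,-0.65,0,0,0,-1.0]]]
[[[0,0,-0.21,0,0,0,-1.0],[-0.01,-0.01,-0.43,0,0,0,-1.0],[-0.01,-0.01,-0.64,0,0,0,-1.0]]]
[[[0.07,-0.21,0,0,0,0,-1.0],[0.13,-0.42,0,0,0,0,-1.0],[0.2,-0.63,0,0,0,0,-1.0],[0.26,-0.84,0,0,0,0,-1.0]]]
[[[0.07,-0.21,0,0,0,0,-1.0],[0.13,-0.42,0,0,0,0,-1.0],[0.2,-0.63,0,0,0,0,-1.0],[0.26,-0.84,0,0,0,0,-1.0]]]
[[[0.07,-0.21,0,0,0,0,-1.0],[0.13,-0.42,0,0,0,0,-1.0],[0.2,-0.63,0,0,0,0,-1.0],[0.26,-0.84,0,0,0,0,-1.0]]]
[[[0.07,-0.21,0,0,0,0,-1.0],[0.13,-0.42,0,0,0,0,-1.0],[0.2,-0.63,0,0,0,0,-1.0],[0.26,-0.84,0,0,0,0,-1.0]]]
[[[0.07,-0.21,0,0,0,0,-1.0],[0.13,-0.42,0,0,0,0,-1.0],[0.2,-0.63,0,0,0,0,-1.0],[0.26,-0.84,0,0,0,0,-1.0]]]
[[[0.07,-0.21,0,0,0,0,-1.0],[0.13,-0.42,0,0,0,0,-1.0],[0.2,-0.63,0,0,0,0,-1.0],[0.26,-0.84,0,0,0,0,-1.0]]]
[[[0.05,-0.17,0,0,0,0,-1.0],[0.11,-0.34,0,0,0,0,-1.0],[0.16,-0.51,0,0,0,0,-1.0],[0.22,-0.68,0,0,0,0,-1.0],[0.27,-0.85,0,0,0,0,-1.0]]]
```

>>> {"method": "play_rows", "body": {"increments": [[[0, 0, -0.1, 0, 0, 0, -1], [0, 0, -0.3, 0, 0, 0, -1], [0, 0, -0.5, 0, 0, 0, -1], [0, 0, -0.7, 0, 0, 0, -1], [0, 0, -0.9, 0, 0, 0, -1], [0, 0, -1, 0, 0, 0, -1]]]}}

```text
time: 4.2
position: [0.4979, -0.4052, 0.1845]
tool_rot: [-3.075, -0.643, -0.0]
ft_force: [0.9, 0.5, -6.4]
grip_width: 0.429
grip_force: 30.0
```

>>> {"method": "play_rows", "body": {"increments": [[[0.03, -0.1, -0.15, 0, 0, 0, -1], [0.1, -0.31, -0.29, 0, 0, 0, -1], [0.16, -0.52, -0.29, 0, 0, 0, -1], [0.23, -0.73, -0.29, 0, 0, 0, -1], [0.26, -0.84, -0.29, 0, 0, 0, -1]]]}}

```text
time: 4.7
position: [0.4879, -0.3145, 0.2118]
tool_rot: [-3.071, -0.646, 0.002]
ft_force: [0.3, 0.5, -6.3]
grip_width: 0.425
grip_force: 30.0
```

>>> {"method": "play_rows", "body": {"increments": [[[0.07, -0.21, 0, 0, 0, 0, -1], [0.13, -0.42, 0, 0, 0, 0, -1], [0.2, -0.63, 0, 0, 0, 0, -1], [0.26, -0.84, 0, 0, 0, 0, -1]]]}}

```text
time: 5.1
position: [0.4777, -0.2296, 0.2119]
tool_rot: [-3.075, -0.642, 0.002]
ft_force: [0.2, -0.3, -4.8]
grip_width: 0.427
grip_force: 30.0
```

>>> {"method": "play_rows", "body": {"increments": [[[0.07, -0.21, 0, 0, 0, 0, -1], [0.13, -0.42, 0, 0, 0, 0, -1], [0.2, -0.63, 0, 0, 0, 0, -1], [0.26, -0.84, 0, 0, 0, 0, -1]]]}}

```text
time: 5.5
position: [0.4679, -0.1423, 0.212]
tool_rot: [-3.075, -0.642, 0.001]
ft_force: [0.8, -0.1, -6.1]
grip_width: 0.426
grip_force: 30.0
```

>>> {"method": "play_rows", "body": {"increments": [[[0.07, -0.21, 0, 0, 0, 0, -1], [0.13, -0.42, 0, 0, 0, 0, -1], [0.2, -0.63, 0, 0, 0, 0, -1], [0.26, -0.84, 0, 0, 0, 0, -1]]]}}

```text
time: 5.9
position: [0.4581, -0.0551, 0.212]
tool_rot: [3.075, 0.642, -0.001]
ft_force: [1.1, 0.3, -5.0]
grip_width: 0.428
grip_force: 30.0
```

```bash
python3 plan.py -1 .429,.2065,.162,-66.4 .429,.2065,.065,-66.4
```

```text
t 5.9 gp [ 0.4581 -0.0551  0.161 ] th -66.4 tilt [-0.05 -0.02] w 37.2 gf 30.0 F [ 1.1  0.3 -5. ]
[[[0.07,-0.21,0,0,0,0,-1.0],[0.13,-0.42,0,0,0,0,-1.0],[0.2,-0.63,0,0,0,0,-1.0],[0.26,-0.84,0,0,0,0,-1.0]]]
[[[0.07,-0.21,0,0,0,0,-1.0],[0.13,-0.42,0,0,0,0,-1.0],[0.2,-0.63,0,0,0,0,-1.0],[0.26,-0.84,0,0,0,0,-1.0]]]
[[[0.07,-0.21,0,0,0,0,-1.0],[0.13,-0.41,-0.01,0,0,0,-1.0],[0.2,-0.62,-0.01,0,0,0,-1.0],[0.26,-0.83,-0.01,0,0,0,-1.0]]]
[[[0.0,0,0.16,0,0,0,-1.0],[0.0,0,0.33,0,0,0,-1.0],[0.0,0,0.49,0,0,0,-1.0]]]
[[[0.0,0,0.16,0,0,0,-1.0],[0.0,0,0.32,0,0,0,-1.0],[0.0,0,0.48,0,0,0,-1.0]]]
```

>>> {"method": "play_rows", "body": {"increments": [[[0.07, -0.21, 0, 0, 0, 0, -1], [0.13, -0.42, 0, 0, 0, 0, -1], [0.2, -0.63, 0, 0, 0, 0, -1], [0.26, -0.84, 0, 0, 0, 0, -1]]]}}

```text
time: 6.3
position: [0.4483, 0.0322, 0.2121]
tool_rot: [3.075, 0.642, -0.001]
ft_force: [0.2, 0.3, -6.2]
grip_width: 0.427
grip_force: 30.0
```

>>> {"method": "play_rows", "body": {"increments": [[[0.07, -0.21, 0, 0, 0, 0, -1], [0.13, -0.42, 0, 0, 0, 0, -1], [0.2, -0.63, 0, 0, 0, 0, -1], [0.26, -0.84, 0, 0, 0, 0, -1]]]}}

```text
time: 6.7
position: [0.4385, 0.1194, 0.2121]
tool_rot: [3.075, 0.642, -0.001]
ft_force: [0.8, -0.0, -6.7]
grip_width: 0.428
grip_force: 30.0
```

>>> {"method": "play_rows", "body": {"increments": [[[0.07, -0.21, 0, 0, 0, 0, -1], [0.13, -0.42, 0, 0, 0, 0, -1], [0.2, -0.63, 0, 0, 0, 0, -1], [0.24, -0.77, 0, 0, 0, 0, -1], [0.26, -0.83, 0, 0, 0, 0, -1], [0.26, -0.83, 0.2, 0, 0, 0, -1], [0.26, -0.83, 0.4, 0, 0, 0, -1], [0.26, -0.83, 0.6, 0, 0, 0, -1]]]}}

```text
time: 7.5
position: [0.4298, 0.2042, 0.1515]
tool_rot: [3.074, 0.641, -0.0]
ft_force: [1.0, 0.1, -6.5]
grip_width: 0.427
grip_force: 30.0
```

```bash
python3 plan.py -1 .429,.2065,.06,-66.4 .429,.2065,.036,-66.4
python3 - <<'E'
from h import *
a=[cv2.resize(ctrl.get_image(n)[r:r+100,c:c+130,::-1],None,fx=3,fy=3,interpolation=cv2.INTER_CUBIC) for n,r,c in(("top",220,170),("scene",140,360))]
cv2.imwrite("pics/w1.png",np.hstack(a))
E
```

```text
t 7.5 gp [0.4298 0.2042 0.1005] th -66.45 tilt [ 0.01 -0.08] w 37.2 gf 30.0 F [ 1.   0.1 -6.5]
[[[0.0,-0.01,0.13,0,0,0,-1.0],[0.0,-0.01,0.27,0,0,0,-1.0],[0.0,-0.02,0.4,0,0,0,-1.0]]]
[[[0.0,0,0.08,0,0,0,-1.0],[0.0,0,0.16,0,0,0,-1.0],[0.0,0,0.24,0,0,0,-1.0]]]
```

View pics/w1.png

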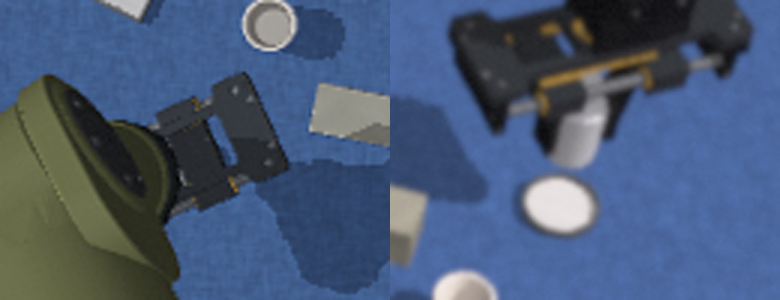

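The scene crop shows the weight hanging upright at about (575,140), over the small tray at (560,205). I'll lower it.

>>> {"method": "play_rows", "body": {"increments": [[[0, -0.02, 0.15, 0, 0, 0, -1], [0, -0.02, 0.3, 0, 0, 0, -1], [0, -0.02, 0.4, 0, 0, 0, -1], [0, -0.02, 0.5, 0, 0, 0, -1], [0, -0.02, 0.55, 0, 0, 0, -1], [0, -0.02, 0.6, 0, 0, 0, -1], [0, -0.02, 0.62, 0, 0, 0, -1], [0, -0.02, 0.62, 0, 0, 0, -1]]]}}

```text
time: 8.4
position: [0.429, 0.207, 0.0901]
tool_rot: [3.075, 0.642, -0.0]
ft_force: [-0.2, -0.1, -5.4]
grip_width: 0.427
grip_force: 30.0
```

```bash
python3 plan.py -1
python3 - <<'E'
from h import *
cv2.imwrite("pics/w2.png",cv2.resize(ctrl.get_image("scene")[130:230,340:500,::-1],None,fx=4,fy=4,interpolation=cv2.INTER_CUBIC))
E
```

```text
t 8.4 gp [0.429  0.207  0.0391] th -66.4 tilt [-0.01 -0.01] w 37.2 gf 30.0 F [-0.2 -0.1 -5.4]
```

View pics/w2.png

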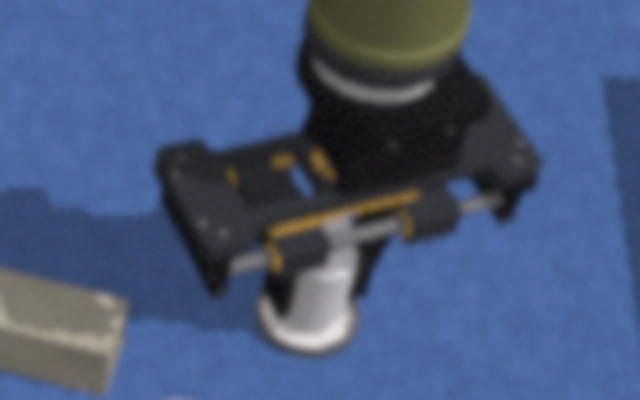

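The weight sits inside the tray outline (crop centre about 308,320). I'll lower the last few mm and watch the force.

>>> {"method": "play_rows", "body": {"increments": [[[0, 0, 0.01, 0, 0, 0, -1], [0, 0, 0.02, 0, 0, 0, -1], [0, 0, 0.03, 0, 0, 0, -1], [0, 0, 0.03, 0, 0, 0, -1]]]}}

```text
time: 8.85
position: [0.4289, 0.2069, 0.0871]
tool_rot: [3.075, 0.642, -0.0]
ft_force: [-0.3, 0.1, -5.4]
grip_width: 0.429
grip_force: 30.0
```

>>> {"method": "play_rows", "body": {"increments": [[[0, 0, 0.005, 0, 0, 0, -1], [0, 0, 0.005, 0, 0, 0, -1], [0, 0, 0.005, 0, 0, 0, -1]]]}}

```text
time: 9.15
position: [0.429, 0.207, 0.0867]
tool_rot: [3.075, 0.642, 0.0]
ft_force: [0.5, 0.1, -5.2]
grip_width: 0.428
grip_force: 30.0
```

>>> {"method": "play_rows", "body": {"increments": [[[0, 0, 0.005, 0, 0, 0, -1], [0, 0, 0.01, 0, 0, 0, -1], [0, 0, 0.01, 0, 0, 0, -1]]]}}

```text
time: 9.45
position: [0.4291, 0.2071, 0.0865]
tool_rot: [3.075, 0.642, -0.0]
ft_force: [-3.5, -2.5, 4.3]
grip_width: 0.429
grip_force: 30.0
```

>>> {"method": "play_rows", "body": {"increments": [[[0, 0, 0.005, 0, 0, 0, -1], [0, 0, 0.005, 0, 0, 0, -1], [0, 0, 0.005, 0, 0, 0, -1]]]}}

```text
time: 9.75
position: [0.4291, 0.2071, 0.0865]
tool_rot: [3.074, 0.642, -0.0]
ft_force: [-4.6, -3.1, 10.2]
grip_width: 0.43
grip_force: 30.0
```

Contact came at exactly +3 mm, so the weight is on the floor. Releasing.

>>> {"method": "play_rows", "body": {"increments": [[[0, 0, -0.01, 0, 0, 0, 1], [0, 0, -0.01, 0, 0, 0, 1], [0, 0, -0.01, 0, 0, 0, 1], [0, 0, -0.01, 0, 0, 0, 1], [0, 0, -0.01, 0, 0, 0, 1], [0, 0, -0.01, 0, 0, 0, 1], [0, 0, -0.01, 0, 0, 0, 1], [0, 0, -0.1, 0, 0, 0, 1]]]}}

```text
time: 10.55
position: [0.4281, 0.2066, 0.0945]
tool_rot: [3.075, 0.643, -0.004]
ft_force: [0.6, 1.3, 0.1]
grip_width: 0.983
grip_force: 0.0
```

>>> {"method": "play_rows", "body": {"increments": [[[0, 0, -0.2, 0, 0, 0, 1], [0, 0, -0.5, 0, 0, 0, 1], [0, 0, -0.9, 0, 0, 0, 1], [0, 0, -1, 0, 0, 0, 1]]]}}

```text
time: 10.95
position: [0.4309, 0.2084, 0.1998]
tool_rot: [-3.075, -0.643, -0.012]
ft_force: [0.2, 0.1, 0.1]
grip_width: 0.995
grip_force: 0.0
```

```bash
python3 plan.py 1 .41,-.207,.15,-66.4 .41,-.207,.036,-66.4
```

```text
t 10.95 gp [0.4309 0.2084 0.1488] th -66.38 tilt [0.41 0.1 ] w 86.6 gf 0.0 F [0.2 0.1 0.1]
[[[-0.09,0.18,0,0,0,0.0,1.0],[-0.18,0.37,0,0,0,0.0,1.0],[-0.28,0.55,0,0,0,0.0,1.0],[-0.37,0.74,0,0,0,0.0,1.0]]]
[[[-0.09,0.19,0,0,0,0.0,1.0],[-0.18,0.38,0,0,0,0.0,1.0],[-0.28,0.56,0,0,0,0.0,1.0],[-0.37,0.75,0,0,0,0.0,1.0]]]
[[[-0.09,0.18,0,0,0,0.0,1.0],[-0.18,0.37,0,0,0,0.0,1.0],[-0.28,0.55,0,0,0,0.0,1.0],[-0.37,0.74,0,0,0,0.0,1.0]]]
[[[-0.09,0.19,0,0,0,0.0,1.0],[-0.18,0.38,-0.01,0,0,0.0,1.0],[-0.28,0.56,-0.01,0,0,0.0,1.0],[-0.37,0.75,-0.01,0,0,0.0,1.0]]]
[[[-0.1,0.18,0,0,0,0.0,1.0],[-0.19,0.37,0,0,0,0.0,1.0],[-0.29,0.55,0,0,0,0.0,1.0],[-0.38,0.74,0,0,0,0.0,1.0]]]
[[[0.0,0.0,0.19,0,0,0.0,1.0],[0.0,0.0,0.38,0,0,0.0,1.0],[0.0,0.0,0.57,0,0,0.0,1.0]]]
[[[0.0,0.0,0.19,0,0,0.0,1.0],[0.0,0.0,0.38,0,0,0.0,1.0],[0.0,0.0,0.57,0,0,0.0,1.0]]]
```

>>> {"method": "play_rows", "body": {"increments": [[[-0.03, 0.22, 0, 0, 0, 0, 1], [-0.05, 0.43, 0, 0, 0, 0, 1], [-0.08, 0.65, 0, 0, 0, 0, 1], [-0.1, 0.86, 0, 0, 0, 0, 1]]]}}

```text
time: 11.35
position: [0.4542, 0.1233, 0.1954]
tool_rot: [3.075, 0.642, 0.0]
ft_force: [-0.1, 0.1, -0.4]
grip_width: 1.002
grip_force: 0.0
```

>>> {"method": "play_rows", "body": {"increments": [[[-0.12, 0.25, 0, 0, 0, 0, 1], [-0.25, 0.5, 0, 0, 0, 0, 1], [-0.37, 0.75, 0, 0, 0, 0, 1]]]}}

```text
time: 11.65
position: [0.45, 0.0396, 0.1953]
tool_rot: [3.075, 0.643, -0.0]
ft_force: [1.1, -0.2, -0.5]
grip_width: 1.001
grip_force: 0.0
```

>>> {"method": "play_rows", "body": {"increments": [[[-0.12, 0.25, 0, 0, 0, 0, 1], [-0.25, 0.5, 0, 0, 0, 0, 1], [-0.37, 0.75, 0, 0, 0, 0, 1]]]}}

```text
time: 11.95
position: [0.4461, -0.044, 0.1953]
tool_rot: [3.075, 0.642, -0.0]
ft_force: [-0.3, -0.0, 0.6]
grip_width: 1.001
grip_force: 0.0
```

>>> {"method": "play_rows", "body": {"increments": [[[-0.12, 0.25, 0, 0, 0, 0, 1], [-0.25, 0.5, 0, 0, 0, 0, 1], [-0.37, 0.75, 0, 0, 0, 0, 1]]]}}

```text
time: 12.25
position: [0.4422, -0.1275, 0.1954]
tool_rot: [3.075, 0.642, -0.0]
ft_force: [-0.3, 0.1, 0.2]
grip_width: 1.004
grip_force: 0.0
```

>>> {"method": "play_rows", "body": {"increments": [[[-0.16, 0.15, 0, 0, 0, 0, 1], [-0.32, 0.31, 0, 0, 0, 0, 1], [-0.49, 0.47, 0, 0, 0, 0, 1], [-0.65, 0.62, 0, 0, 0, 0, 1], [-0.65, 0.62, 0, 0, 0, 0, 1], [-0.65, 0.62, 0, 0, 0, 0, 1], [-0.65, 0.62, 0, 0, 0, 0, 1]]]}}

```text
time: 12.95
position: [0.4083, -0.2081, 0.1953]
tool_rot: [-3.074, -0.645, -0.0]
ft_force: [-0.1, 0.1, 0.0]
grip_width: 1.0
grip_force: 0.0
```

```bash
python3 plan.py 1 .41,-.207,.036,-66.4
cat > see.py <<'E'
import sys
from h import *
n,c,r,f,o=sys.argv[1],*map(int,sys.argv[2:5]),sys.argv[5]
im=ctrl.get_image(n)[:,:,::-1]; cv2.imwrite(f"pics/{o}_full.png",im)
w,h=640//f,480//f
cv2.imwrite(f"pics/{o}.png",cv2.resize(im[max(0,r-h//2):r+h//2,max(0,c-w//2):c+w//2],None,fx=f,fy=f,interpolation=cv2.INTER_CUBIC))
E
python3 see.py scene 340 190 2 j1
```

```text
t 12.95 gp [ 0.4083 -0.2081  0.1443] th -66.31 tilt [0.01 0.02] w 87.0 gf 0.0 F [-0.1  0.1  0. ]
[[[0.0,0,0.18,0,0,0.0,1.0],[0.01,0,0.36,0,0,0.0,1.0],[0.01,0,0.54,0,0,0.0,1.0]]]
[[[0.0,0,0.18,0,0,0.0,1.0],[0.01,0,0.36,0,0,0.0,1.0],[0.01,0,0.54,0,0,0.0,1.0]]]
```

View pics/j1.png

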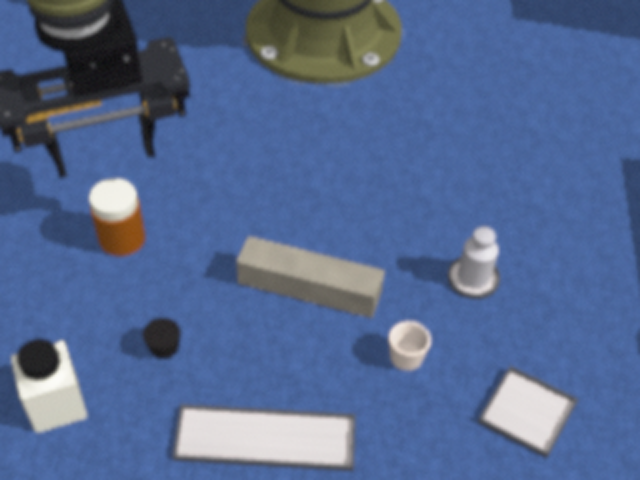

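The weight stands upright in the small tray (475,270), and the gripper is over the jar (117,215). I'll go down and grip.

>>> {"method": "play_rows", "body": {"increments": [[[0.01, 0, 0.25, 0, 0, 0, 1], [0.02, 0, 0.5, 0, 0, 0, 1], [0.02, 0, 0.75, 0, 0, 0, 1], [0.02, 0, 1, 0, 0, 0, 1]]]}}

```text
time: 13.4
position: [0.4103, -0.2075, 0.0945]
tool_rot: [3.074, 0.645, 0.001]
ft_force: [-1.3, 0.4, -0.3]
grip_width: 1.002
grip_force: 0.0
```

>>> {"method": "play_rows", "body": {"increments": [[[0, 0, 0.08, 0, 0, 0, 1], [0, 0, 0.08, 0, 0, 0, 1], [0, 0, 0.08, 0, 0, 0, 1]]]}}

```text
time: 13.7
position: [0.4105, -0.2084, 0.0882]
tool_rot: [3.074, 0.643, 0.002]
ft_force: [-0.6, -0.3, 0.0]
grip_width: 1.0
grip_force: 0.0
```

>>> {"method": "play_rows", "body": {"increments": [[[0, 0, 0, 0, 0, 0, -1], [0, 0, 0, 0, 0, 0, -1], [0, 0, 0, 0, 0, 0, -1], [0, 0, 0, 0, 0, 0, -1], [0, 0, 0, 0, 0, 0, -1], [0, 0, 0, 0, 0, 0, -1]]], "squeeze": 20}}

```text
time: 14.3
position: [0.4097, -0.2086, 0.0874]
tool_rot: [3.075, 0.642, 0.0]
ft_force: [0.2, 0.4, 2.0]
grip_width: 0.634
grip_force: 20.0
```

```bash
python3 plan.py -1 .44,-.2,.17,-66.4 .48,.2,.17,-40 .503,.431,.17,0
```

```text
t 14.3 gp [ 0.4097 -0.2086  0.0364] th -66.41 tilt [ 0.01 -0.02] w 55.2 gf 20.0 F [0.2 0.4 2. ]
[[[0.04,0.01,-0.17,0,0,0,-1.0],[0.08,0.01,-0.34,0,0,0,-1.0],[0.12,0.01,-0.5,0,0,0,-1.0],[0.16,0.02,-0.67,0,0,0,-1.0]]]
[[[0.04,0.01,-0.17,0,0,0,-1.0],[0.07,0.01,-0.34,0,0,0,-1.0],[0.11,0.01,-0.5,0,0,0,-1.0],[0.15,0.02,-0.67,0,0,0,-1.0]]]
[[[0.1,-0.17,0.0,0,0,-0.02,-1.0],[0.2,-0.35,0.0,0,0,-0.03,-1.0],[0.29,-0.52,0.0,0,0,-0.04,-1.0],[0.39,-0.7,0.0,0,0,-0.06,-1.0]]]
[[[0.12,-0.17,0.0,0,0,-0.02,-1.0],[0.23,-0.33,0.0,0,0,-0.03,-1.0],[0.35,-0.49,0.0,0,0,-0.04,-1.0],[0.46,-0.66,0.0,0,0,-0.06,-1.0]]]
[[[0.13,-0.15,0.0,0,0,-0.02,-1.0],[0.26,-0.3,0.0,0,0,-0.03,-1.0],[0.39,-0.46,0.0,0,0,-0.04,-1.0],[0.52,-0.61,0.0,0,0,-0.06,-1.0]]]
[[[0.14,-0.14,0.0,0,0,-0.02,-1.0],[0.28,-0.28,0.0,0,0,-0.03,-1.0],[0.43,-0.43,0.0,0,0,-0.04,-1.0],[0.57,-0.57,0.0,0,0,-0.06,-1.0]]]
[[[0.16,-0.12,0.0,0,0,-0.01,-1.0],[0.32,-0.25,0.0,0,0,-0.02,-1.0],[0.47,-0.38,0.0,0,0,-0.04,-1.0],[0.63,-0.5,0.0,0,0,-0.05,-1.0]]]
[[[0.16,-0.11,0.0,0,0,-0.04,-1.0],[0.32,-0.22,0.0,0,0,-0.08,-1.0],[0.48,-0.33,0.0,0,0,-0.11,-1.0],[0.64,-0.44,0.0,0,0,-0.15,-1.0]]]
[[[0.18,-0.07,0.0,0,0,-0.04,-1.0],[0.36,-0.14,0.0,0,0,-0.08,-1.0],[0.54,-0.21,0.0,0,0,-0.11,-1.0],[0.72,-0.28,0.0,0,0,-0.15,-1.0]]]
[[[0.19,-0.03,0.0,0,0,-0.04,-1.0],[0.39,-0.06,0.0,0,0,-0.08,-1.0],[0.58,-0.08,0.0,0,0,-0.11,-1.0],[0.77,-0.11,0.0,0,0,-0.15,-1.0]]]
```

>>> {"method": "play_rows", "body": {"increments": [[[0, 0, -0.1, 0, 0, 0, -1], [0.05, 0, -0.3, 0, 0, 0, -1], [0.1, 0.01, -0.5, 0, 0, 0, -1], [0.16, 0.02, -0.67, 0, 0, 0, -1]]]}}

```text
time: 14.7
position: [0.4252, -0.2039, 0.1556]
tool_rot: [3.075, 0.642, 0.0]
ft_force: [0.2, 0.5, -1.1]
grip_width: 0.642
grip_force: 20.0
```

>>> {"method": "play_rows", "body": {"increments": [[[0.04, 0.01, -0.17, 0, 0, 0, -1], [0.07, 0.01, -0.34, 0, 0, 0, -1], [0.11, 0.01, -0.5, 0, 0, 0, -1], [0.15, 0.02, -0.67, 0, 0, 0, -1]]]}}

```text
time: 15.1
position: [0.4394, -0.1993, 0.2221]
tool_rot: [-3.075, -0.643, 0.001]
ft_force: [0.6, -0.9, -1.5]
grip_width: 0.64
grip_force: 20.0
```

>>> {"method": "play_rows", "body": {"increments": [[[0.1, -0.17, 0, 0, 0, -0.02, -1], [0.2, -0.35, 0, 0, 0, -0.03, -1], [0.29, -0.52, 0, 0, 0, -0.04, -1], [0.39, -0.7, 0, 0, 0, -0.06, -1]]]}}

```text
time: 15.5
position: [0.4467, -0.1175, 0.2203]
tool_rot: [-3.039, -0.791, 0.003]
ft_force: [-0.6, -0.3, -1.1]
grip_width: 0.639
grip_force: 20.0
```

>>> {"method": "play_rows", "body": {"increments": [[[0.12, -0.17, 0, 0, 0, -0.02, -1], [0.23, -0.33, 0, 0, 0, -0.03, -1], [0.35, -0.49, 0, 0, 0, -0.04, -1], [0.46, -0.66, 0, 0, 0, -0.06, -1]]]}}

```text
time: 15.9
position: [0.4559, -0.0382, 0.2212]
tool_rot: [3.0, 0.932, 0.0]
ft_force: [0.2, -0.9, -1.2]
grip_width: 0.642
grip_force: 20.0
```

>>> {"method": "play_rows", "body": {"increments": [[[0.13, -0.15, 0, 0, 0, -0.02, -1], [0.26, -0.3, 0, 0, 0, -0.03, -1], [0.39, -0.46, 0, 0, 0, -0.04, -1], [0.52, -0.61, 0, 0, 0, -0.06, -1]]]}}

```text
time: 16.3
position: [0.4642, 0.0415, 0.2213]
tool_rot: [2.953, 1.072, 0.0]
ft_force: [-0.6, 0.5, -1.4]
grip_width: 0.634
grip_force: 20.0
```

>>> {"method": "play_rows", "body": {"increments": [[[0.14, -0.14, 0, 0, 0, -0.02, -1], [0.28, -0.28, 0, 0, 0, -0.03, -1], [0.43, -0.43, 0, 0, 0, -0.04, -1], [0.57, -0.57, 0, 0, 0, -0.06, -1]]]}}

```text
time: 16.7
position: [0.4715, 0.1218, 0.2213]
tool_rot: [-2.899, -1.211, -0.0]
ft_force: [1.5, 0.9, -1.8]
grip_width: 0.637
grip_force: 20.0
```

>>> {"method": "play_rows", "body": {"increments": [[[0.16, -0.12, 0, 0, 0, -0.01, -1], [0.32, -0.25, 0, 0, 0, -0.02, -1], [0.47, -0.38, 0, 0, 0, -0.04, -1], [0.63, -0.5, 0, 0, 0, -0.05, -1]]]}}

```text
time: 17.1
position: [0.4802, 0.2016, 0.2212]
tool_rot: [-2.849, -1.324, 0.0]
ft_force: [0.2, -1.0, -1.8]
grip_width: 0.639
grip_force: 20.0
```

>>> {"method": "play_rows", "body": {"increments": [[[0.16, -0.11, 0, 0, 0, -0.04, -1], [0.32, -0.22, 0, 0, 0, -0.08, -1], [0.48, -0.33, 0, 0, 0, -0.11, -1], [0.64, -0.44, 0, 0, 0, -0.15, -1]]]}}

```text
time: 17.5
position: [0.4882, 0.2787, 0.2211]
tool_rot: [-2.671, -1.653, 0.0]
ft_force: [0.4, -0.0, -1.7]
grip_width: 0.635
grip_force: 20.0
```

>>> {"method": "play_rows", "body": {"increments": [[[0.18, -0.07, 0, 0, 0, -0.04, -1], [0.36, -0.14, 0, 0, 0, -0.08, -1], [0.54, -0.21, 0, 0, 0, -0.11, -1], [0.72, -0.28, 0, 0, 0, -0.15, -1], [0.72, -0.28, 0, 0, 0, -0.15, -1]]]}}

```text
time: 18.0
position: [0.4945, 0.3578, 0.221]
tool_rot: [-2.455, -1.956, -0.001]
ft_force: [0.0, 0.2, -1.7]
grip_width: 0.641
grip_force: 20.0
```

```bash
python3 plan.py -1 .503,.431,.17,0  .503,.431,.09,0
```

```text
t 18.0 gp [0.4945 0.3578 0.17  ] th -12.91 tilt [-0.08  0.16] w 55.8 gf 20.0 F [ 0.   0.2 -1.7]
[[[0.18,-0.02,0.0,0,0,-0.04,-1.0],[0.36,-0.04,0.0,0,0,-0.07,-1.0],[0.55,-0.06,0.0,0,0,-0.11,-1.0],[0.73,-0.08,0.0,0,0,-0.14,-1.0]]]
[[[0.0,0,0.2,0,0,0,-1.0],[0.0,0,0.4,0,0,0,-1.0],[0.0,0,0.6,0,0,0,-1.0],[0.0,0,0.8,0,0,0,-1.0]]]
```

>>> {"method": "play_rows", "body": {"increments": [[[0.18, -0.02, 0, 0, 0, -0.04, -1], [0.36, -0.04, 0, 0, 0, -0.07, -1], [0.55, -0.06, 0, 0, 0, -0.11, -1], [0.68, -0.07, 0, 0, 0, -0.14, -1], [0.73, -0.08, 0, 0, 0, -0.14, -1], [0.73, -0.08, 0, 0, 0, -0.14, -1]]]}}

```text
time: 18.6
position: [0.5044, 0.4273, 0.2209]
tool_rot: [-2.235, -2.207, 0.001]
ft_force: [0.9, -0.4, -0.3]
grip_width: 0.642
grip_force: 20.0
```

>>> {"method": "play_rows", "body": {"increments": [[[0, 0, 0.2, 0, 0, 0, -1], [0, 0, 0.4, 0, 0, 0, -1], [0, 0, 0.6, 0, 0, 0, -1], [0, 0, 0.8, 0, 0, 0, -1], [0, 0, 0.95, 0, 0, 0, -1], [0, 0, 1, 0, 0, 0, -1], [0, 0, 1, 0, 0, 0, -1]]]}}

```text
time: 19.3
position: [0.5047, 0.4263, 0.1207]
tool_rot: [2.236, 2.207, -0.002]
ft_force: [0.5, -0.7, -2.3]
grip_width: 0.641
grip_force: 20.0
```

```bash
python3 plan.py -1 .503,.431,.041,0; python3 see.py scene 520 220 4 j2
```

```text
t 19.3 gp [0.5047 0.4263 0.0697] th -0.74 tilt [-0.04 -0.06] w 55.7 gf 20.0 F [ 0.5 -0.7 -2.3]
[[[0.02,-0.01,0.1,0,0,0,-1.0],[0.03,-0.01,0.19,0,0,-0.01,-1.0],[0.05,-0.02,0.29,0,0,-0.01,-1.0]]]
```

View pics/j2.png

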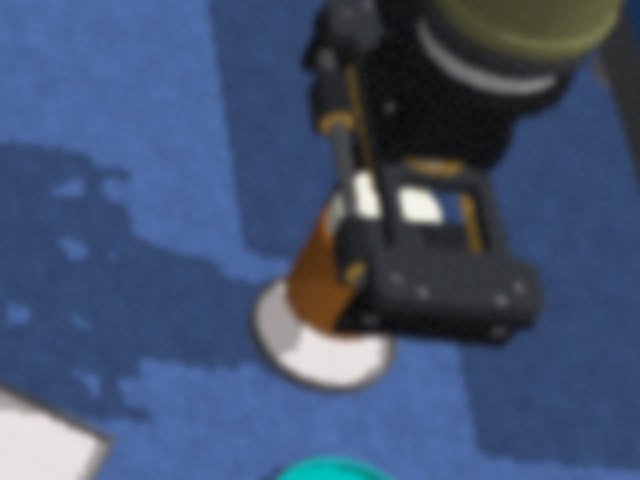

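The jar (crop 330,270) is upright about 30 mm above the large tray (325,330). I'll correct 5 mm in y and lower.

>>> {"method": "play_rows", "body": {"increments": [[[0.05, -0.02, 0, 0, 0, -0.01, -1], [0.05, -0.02, 0.1, 0, 0, -0.01, -1], [0.05, -0.02, 0.2, 0, 0, -0.01, -1], [0.05, -0.02, 0.25, 0, 0, -0.01, -1], [0.05, -0.02, 0.28, 0, 0, -0.01, -1], [0.05, -0.02, 0.29, 0, 0, -0.01, -1], [0.05, -0.02, 0.29, 0, 0, -0.01, -1]]]}}

```text
time: 20.05
position: [0.5027, 0.432, 0.0921]
tool_rot: [-2.218, -2.225, 0.0]
ft_force: [0.1, -0.8, -1.3]
grip_width: 0.641
grip_force: 20.0
```

>>> {"method": "play_rows", "body": {"increments": [[[0, 0, 0.005, 0, 0, 0, -1], [0, 0, 0.01, 0, 0, 0, -1], [0, 0, 0.01, 0, 0, 0, -1]]]}}

```text
time: 20.35
position: [0.5028, 0.4321, 0.0914]
tool_rot: [2.218, 2.225, 0.0]
ft_force: [-0.3, -0.0, -2.6]
grip_width: 0.637
grip_force: 20.0
```

>>> {"method": "play_rows", "body": {"increments": [[[0, 0, 0.005, 0, 0, 0, -1], [0, 0, 0.005, 0, 0, 0, -1], [0, 0, 0.005, 0, 0, 0, -1]]]}}

```text
time: 20.65
position: [0.5027, 0.432, 0.0907]
tool_rot: [2.218, 2.225, -0.0]
ft_force: [-0.7, -0.6, -2.6]
grip_width: 0.639
grip_force: 20.0
```

>>> {"method": "play_rows", "body": {"increments": [[[0, 0, 0.005, 0, 0, 0, -1], [0, 0, 0.005, 0, 0, 0, -1], [0, 0, 0.005, 0, 0, 0, -1]]]}}

```text
time: 20.95
position: [0.5027, 0.4321, 0.0906]
tool_rot: [2.218, 2.225, 0.0]
ft_force: [-1.4, -1.6, 1.8]
grip_width: 0.638
grip_force: 20.0
```

>>> {"method": "play_rows", "body": {"increments": [[[0, 0, 0.005, 0, 0, 0, -1], [0, 0, 0.005, 0, 0, 0, -1], [0, 0, 0.005, 0, 0, 0, -1]]]}}

```text
time: 21.25
position: [0.5027, 0.4321, 0.0905]
tool_rot: [2.217, 2.225, 0.0]
ft_force: [-2.1, -2.9, 4.5]
grip_width: 0.636
grip_force: 20.0
```

Contact at the floor level. Releasing, rising, and heading for the prism.

>>> {"method": "play_rows", "body": {"increments": [[[0, 0, -0.01, 0, 0, 0, 1], [0, 0, -0.01, 0, 0, 0, 1], [0, 0, -0.01, 0, 0, 0, 1], [0, 0, -0.01, 0, 0, 0, 1], [0, 0, -0.01, 0, 0, 0, 1], [0, 0, -0.01, 0, 0, 0, 1], [0, 0, -0.1, 0, 0, 0, 1], [0, 0, -0.25, 0, 0, 0, 1]]]}}

```text
time: 22.05
position: [0.5023, 0.4316, 0.1146]
tool_rot: [-2.217, -2.225, 0.003]
ft_force: [-0.6, 1.3, -0.5]
grip_width: 1.001
grip_force: 0.0
```

>>> {"method": "play_rows", "body": {"increments": [[[0, 0, -0.25, 0, 0, 0, 1], [0, 0, -0.5, 0, 0, 0, 1], [0, 0, -0.75, 0, 0, 0, 1], [0, 0, -0.8, 0, 0, 0, 1]]]}}

```text
time: 22.45
position: [0.5037, 0.4338, 0.1997]
tool_rot: [2.217, 2.225, 0.011]
ft_force: [0.1, -0.0, 0.5]
grip_width: 0.999
grip_force: 0.0
```

```bash
python3 plan.py 1 .461,.0205,.14,-12.4
```

```text
t 22.45 gp [0.5037 0.4338 0.1487] th 0.2 tilt [0.31 0.26] w 86.9 gf 0.0 F [ 0.1 -0.   0.5]
[[[-0.21,-0.02,0.01,0,0,0.01,1.0],[-0.41,-0.04,0.01,0,0,0.02,1.0],[-0.62,-0.07,0.01,0,0,0.02,1.0],[-0.83,-0.09,0.02,0,0,0.03,1.0]]]
[[[-0.21,-0.01,0.01,0,0,0.01,1.0],[-0.41,-0.03,0.01,0,0,0.02,1.0],[-0.62,-0.04,0.01,0,0,0.02,1.0],[-0.83,-0.05,0.02,0,0,0.03,1.0]]]
[[[-0.21,0,0.01,0,0,0.01,1.0],[-0.41,-0.01,0.01,0,0,0.02,1.0],[-0.62,-0.01,0.01,0,0,0.02,1.0],[-0.83,-0.01,0.02,0,0,0.03,1.0]]]
[[[-0.21,0.01,0.0,0,0,0.01,1.0],[-0.41,0.01,0.01,0,0,0.02,1.0],[-0.62,0.02,0.01,0,0,0.02,1.0],[-0.83,0.03,0.01,0,0,0.03,1.0]]]
[[[-0.21,0.02,0.01,0,0,0.0,1.0],[-0.41,0.04,0.01,0,0,0.01,1.0],[-0.62,0.05,0.01,0,0,0.02,1.0],[-0.83,0.07,0.02,0,0,0.02,1.0]]]
```

>>> {"method": "play_rows", "body": {"increments": [[[-0.21, -0.02, 0, 0, 0, 0.01, 1], [-0.41, -0.04, 0, 0, 0, 0.02, 1], [-0.62, -0.07, 0, 0, 0, 0.02, 1], [-0.83, -0.09, 0, 0, 0, 0.03, 1]]]}}

```text
time: 22.85
position: [0.4935, 0.3483, 0.1947]
tool_rot: [2.269, 2.172, -0.0]
ft_force: [-0.6, -0.5, 0.5]
grip_width: 1.0
grip_force: 0.0
```

>>> {"method": "play_rows", "body": {"increments": [[[-0.21, -0.01, 0, 0, 0, 0.01, 1], [-0.41, -0.03, 0, 0, 0, 0.02, 1], [-0.62, -0.04, 0, 0, 0, 0.02, 1], [-0.83, -0.05, 0, 0, 0, 0.03, 1]]]}}

```text
time: 23.25
position: [0.485, 0.2655, 0.1948]
tool_rot: [2.32, 2.118, -0.0]
ft_force: [-0.0, 0.3, -0.3]
grip_width: 0.999
grip_force: 0.0
```

>>> {"method": "play_rows", "body": {"increments": [[[-0.21, 0, 0, 0, 0, 0.01, 1], [-0.41, -0.01, 0, 0, 0, 0.02, 1], [-0.62, -0.01, 0, 0, 0, 0.02, 1], [-0.83, -0.01, 0, 0, 0, 0.03, 1]]]}}

```text
time: 23.65
position: [0.4765, 0.183, 0.1948]
tool_rot: [2.369, 2.063, -0.0]
ft_force: [0.6, -0.6, -0.2]
grip_width: 1.003
grip_force: 0.0
```

>>> {"method": "play_rows", "body": {"increments": [[[-0.21, 0.01, 0, 0, 0, 0.01, 1], [-0.41, 0.01, 0, 0, 0, 0.02, 1], [-0.62, 0.02, 0, 0, 0, 0.02, 1], [-0.83, 0.03, 0, 0, 0, 0.03, 1]]]}}

```text
time: 24.05
position: [0.468, 0.1004, 0.1949]
tool_rot: [2.417, 2.007, -0.0]
ft_force: [0.1, -0.2, 0.0]
grip_width: 1.002
grip_force: 0.0
```

>>> {"method": "play_rows", "body": {"increments": [[[-0.21, 0.02, 0, 0, 0, 0, 1], [-0.41, 0.04, 0, 0, 0, 0.01, 1], [-0.62, 0.05, 0, 0, 0, 0.02, 1], [-0.83, 0.07, 0, 0, 0, 0.02, 1], [-0.83, 0.07, 0, 0, 0, 0.02, 1], [-0.83, 0.07, 0, 0, 0, 0.02, 1]]]}}

```text
time: 24.65
position: [0.4599, 0.0186, 0.1948]
tool_rot: [2.449, 1.968, 0.0]
ft_force: [0.2, 0.3, -0.1]
grip_width: 1.001
grip_force: 0.0
```

```bash
python3 plan.py 1 .461,.0205,.031,-12.4
```

```text
t 24.65 gp [0.4599 0.0186 0.1438] th -12.44 tilt [0.01 0.01] w 87.1 gf 0.0 F [ 0.2  0.3 -0.1]
[[[0.0,0.0,0.19,0,0,0,1.0],[0.01,0.0,0.37,0,0,0,1.0],[0.01,0.0,0.56,0,0,0,1.0]]]
[[[0.0,0.0,0.19,0,0,0,1.0],[0.01,0.01,0.38,0,0,0,1.0],[0.01,0.01,0.57,0,0,0,1.0]]]
```

>>> {"method": "play_rows", "body": {"increments": [[[0.02, 0.01, 0.25, 0, 0, 0, 1], [0.02, 0.01, 0.5, 0, 0, 0, 1], [0.02, 0.01, 0.75, 0, 0, 0, 1], [0.02, 0.01, 1, 0, 0, 0, 1]]]}}

```text
time: 25.05
position: [0.4616, 0.0217, 0.0941]
tool_rot: [2.446, 1.971, 0.002]
ft_force: [0.9, -0.7, -0.5]
grip_width: 1.003
grip_force: 0.0
```

>>> {"method": "play_rows", "body": {"increments": [[[0, 0, 0.13, 0, 0, 0, 1], [0, 0, 0.13, 0, 0, 0, 1], [0, 0, 0.13, 0, 0, 0, 1]]]}}

```text
time: 25.35
position: [0.4619, 0.0208, 0.0824]
tool_rot: [2.447, 1.97, 0.001]
ft_force: [0.8, -0.4, 0.1]
grip_width: 0.997
grip_force: 0.0
```

>>> {"method": "play_rows", "body": {"increments": [[[0, 0, 0, 0, 0, 0, -1], [0, 0, 0, 0, 0, 0, -1], [0, 0, 0, 0, 0, 0, -1], [0, 0, 0, 0, 0, 0, -1], [0, 0, 0, 0, 0, 0, -1], [0, 0, 0, 0, 0, 0, -1], [0, 0, 0, 0, 0, 0, -1], [0, 0, 0, 0, 0, 0, -1]]], "squeeze": 45}}

```text
time: 26.15
position: [0.4615, 0.0199, 0.0817]
tool_rot: [2.448, 1.968, 0.0]
ft_force: [-0.4, -0.2, 0.6]
grip_width: 0.454
grip_force: 45.0
```

>>> {"method": "play_rows", "body": {"increments": [[[0, 0, -0.1, 0, 0, 0, -1], [0, 0, -0.25, 0, 0, 0, -1], [0, 0, -0.4, 0, 0, 0, -1], [0, 0, -0.55, 0, 0, 0, -1], [0, 0, -0.7, 0, 0, 0, -1], [0, 0, -0.8, 0, 0, 0, -1], [0, 0, -0.8, 0, 0, 0, -1]]]}}

```text
time: 26.85
position: [0.4619, 0.02, 0.1628]
tool_rot: [2.447, 1.967, 0.002]
ft_force: [0.3, -0.1, -5.5]
grip_width: 0.455
grip_force: 45.0
```

```bash
python3 plan.py -1 .6605,-.008,.11,1.8; python3 see.py scene 340 190 2 p1
```

```text
t 26.85 gp [0.4619 0.02   0.1118] th -12.41 tilt [ 0.11 -0.04] w 39.5 gf 45.0 F [ 0.3 -0.1 -5.5]
[[[0.01,0.17,0.0,0,0,-0.01,-1.0],[0.03,0.34,0.01,0,0,-0.02,-1.0],[0.04,0.5,0.01,0,0,-0.04,-1.0],[0.05,0.67,0.01,0,0,-0.05,-1.0]]]
[[[0,0.17,0.0,0,0,-0.01,-1.0],[0,0.34,0.0,0,0,-0.02,-1.0],[0,0.5,0.0,0,0,-0.04,-1.0],[0,0.67,0.0,0,0,-0.05,-1.0]]]
[[[-0.01,0.17,0.0,0,0,-0.02,-1.0],[-0.03,0.33,0.01,0,0,-0.03,-1.0],[-0.04,0.49,0.01,0,0,-0.04,-1.0],[-0.05,0.66,0.01,0,0,-0.06,-1.0]]]
```

View pics/p1.png

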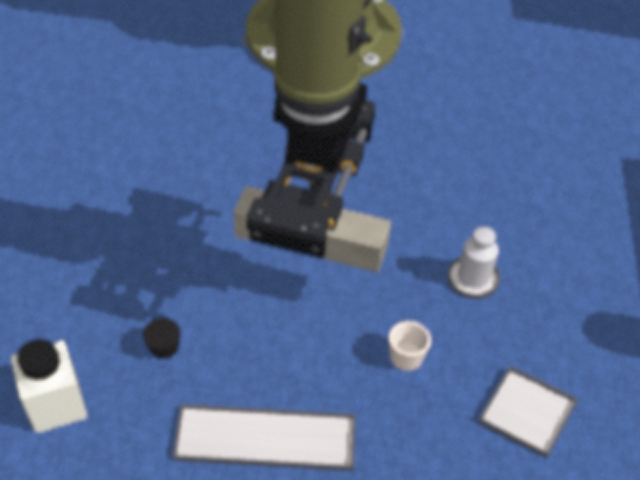

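The prism is gripped at its middle and hangs level (crop 310,230). Moving it over the long tray.

>>> {"method": "play_rows", "body": {"increments": [[[0.01, 0.1, 0, 0, 0, -0.01, -1], [0.03, 0.27, 0, 0, 0, -0.02, -1], [0.04, 0.47, 0, 0, 0, -0.04, -1], [0.05, 0.67, 0, 0, 0, -0.05, -1]]]}}

```text
time: 27.3
position: [0.5287, 0.0101, 0.1605]
tool_rot: [-2.367, -2.064, 0.001]
ft_force: [-0.6, -0.0, -4.7]
grip_width: 0.46
grip_force: 45.0
```

>>> {"method": "play_rows", "body": {"increments": [[[0, 0.17, 0, 0, 0, -0.01, -1], [0, 0.34, 0, 0, 0, -0.02, -1], [0, 0.5, 0, 0, 0, -0.04, -1], [0, 0.67, 0, 0, 0, -0.05, -1]]]}}

```text
time: 27.7
position: [0.5949, 0.0008, 0.1598]
tool_rot: [-2.284, -2.154, 0.002]
ft_force: [-0.8, 0.0, -6.1]
grip_width: 0.454
grip_force: 45.0
```

>>> {"method": "play_rows", "body": {"increments": [[[-0.01, 0.17, 0, 0, 0, -0.02, -1], [-0.03, 0.33, 0, 0, 0, -0.03, -1], [-0.04, 0.5, 0, 0, 0, -0.05, -1], [-0.05, 0.6, 0, 0, 0, -0.06, -1], [-0.05, 0.66, 0, 0, 0, -0.06, -1], [-0.05, 0.66, 0, 0, 0, -0.06, -1]]]}}

```text
time: 28.3
position: [0.6601, -0.0077, 0.1607]
tool_rot: [-2.182, -2.258, 0.001]
ft_force: [0.2, -1.0, -5.5]
grip_width: 0.457
grip_force: 45.0
```

```bash
python3 plan.py -1 .6605,-.008,.05,1.8
```

```text
t 28.3 gp [ 0.6601 -0.0077  0.1097] th 1.96 tilt [-0.07  0.03] w 39.7 gf 45.0 F [ 0.2 -1.  -5.5]
[[[0,0.0,0.2,0,0,0.0,-1.0],[0,0.0,0.4,0,0,0.0,-1.0],[0,0.0,0.6,0,0,0.0,-1.0]]]
```

>>> {"method": "play_rows", "body": {"increments": [[[0, 0, 0.15, 0, 0, 0, -1], [0, 0, 0.3, 0, 0, 0, -1], [0, 0, 0.45, 0, 0, 0, -1], [0, 0, 0.55, 0, 0, 0, -1], [0, 0, 0.65, 0, 0, 0, -1], [0, 0, 0.71, 0, 0, 0, -1], [0, 0, 0.73, 0, 0, 0, -1], [0, 0, 0.73, 0, 0, 0, -1]]]}}

```text
time: 29.1
position: [0.66, -0.0076, 0.0887]
tool_rot: [2.182, 2.26, 0.0]
ft_force: [-0.2, -0.3, -4.8]
grip_width: 0.458
grip_force: 45.0
```

>>> {"method": "play_rows", "body": {"increments": [[[0, 0, 0.01, 0, 0, 0, -1], [0, 0, 0.02, 0, 0, 0, -1], [0, 0, 0.02, 0, 0, 0, -1]]]}}

```text
time: 29.4
position: [0.66, -0.0077, 0.087]
tool_rot: [2.182, 2.259, 0.0]
ft_force: [-0.1, 0.3, -6.0]
grip_width: 0.456
grip_force: 45.0
```

>>> {"method": "play_rows", "body": {"increments": [[[0, 0, 0.005, 0, 0, 0, -1], [0, 0, 0.005, 0, 0, 0, -1], [0, 0, 0.005, 0, 0, 0, -1]]]}}

```text
time: 29.7
position: [0.6599, -0.0077, 0.0863]
tool_rot: [2.182, 2.26, -0.0]
ft_force: [-0.5, 0.4, -5.9]
grip_width: 0.454
grip_force: 45.0
```

```bash
python3 plan.py -1; python3 see.py scene 310 280 4 p2
```

```text
t 29.7 gp [ 0.6599 -0.0077  0.0353] th 1.99 tilt [ 0.   -0.01] w 39.5 gf 45.0 F [-0.5  0.4 -5.9]
```

View pics/p2.png

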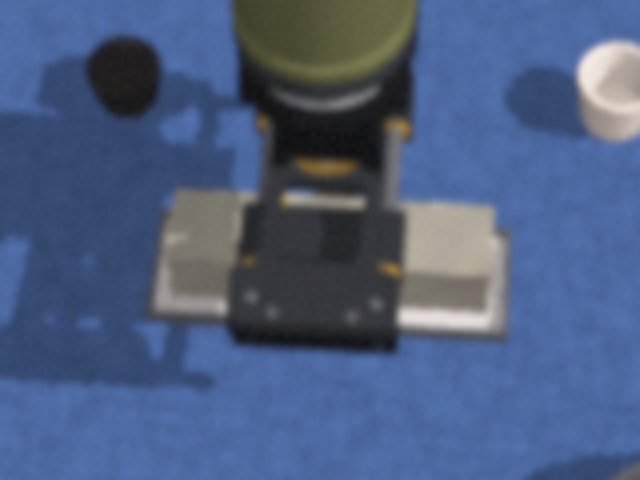

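The prism lies inside the rim. The gap is about 3 mm at its left end (168,290) and about 7 mm at its right (488,305), so I'll shift it 2 mm toward +y and finish lowering.

>>> {"method": "play_rows", "body": {"increments": [[[0.02, 0, 0, 0, 0, 0, -1], [0.02, 0, 0.005, 0, 0, 0, -1], [0.02, 0, 0.01, 0, 0, 0, -1], [0.02, 0, 0.01, 0, 0, 0, -1]]]}}

```text
time: 30.15
position: [0.6597, -0.0057, 0.0851]
tool_rot: [-2.182, -2.26, 0.0]
ft_force: [-0.6, 0.6, -4.8]
grip_width: 0.456
grip_force: 45.0
```

>>> {"method": "play_rows", "body": {"increments": [[[0, 0, 0.005, 0, 0, 0, -1], [0, 0, 0.005, 0, 0, 0, -1], [0, 0, 0.005, 0, 0, 0, -1]]]}}

```text
time: 30.45
position: [0.6598, -0.0057, 0.0849]
tool_rot: [2.182, 2.26, -0.0]
ft_force: [-0.6, -0.2, -5.1]
grip_width: 0.458
grip_force: 45.0
```

>>> {"method": "play_rows", "body": {"increments": [[[0, 0, 0.005, 0, 0, 0, -1], [0, 0, 0.005, 0, 0, 0, -1], [0, 0, 0.005, 0, 0, 0, -1]]]}}

```text
time: 30.75
position: [0.6598, -0.0057, 0.0848]
tool_rot: [2.182, 2.259, -0.0]
ft_force: [-2.1, -0.2, 2.1]
grip_width: 0.456
grip_force: 45.0
```

>>> {"method": "play_rows", "body": {"increments": [[[0, 0, -0.01, 0, 0, 0, 1], [0, 0, -0.01, 0, 0, 0, 1], [0, 0, -0.01, 0, 0, 0, 1], [0, 0, -0.01, 0, 0, 0, 1], [0, 0, -0.01, 0, 0, 0, 1], [0, 0, -0.01, 0, 0, 0, 1], [0, 0, -0.01, 0, 0, 0, 1], [0, 0, -0.2, 0, 0, 0, 1]]]}}

```text
time: 31.55
position: [0.6579, -0.006, 0.102]
tool_rot: [-2.18, -2.257, 0.006]
ft_force: [0.3, -0.8, 0.4]
grip_width: 0.991
grip_force: 0.0
```

>>> {"method": "play_rows", "body": {"increments": [[[0, 0, -0.3, 0, 0, 0, 1], [0, 0, -0.6, 0, 0, 0, 1], [0, 0, -0.95, 0, 0, 0, 1], [0, 0, -1, 0, 0, 0, 1]]]}}

```text
time: 31.95
position: [0.6623, -0.0048, 0.2111]
tool_rot: [2.177, 2.255, 0.01]
ft_force: [0.7, -0.1, 0.4]
grip_width: 1.0
grip_force: 0.0
```

```bash
python3 plan.py 1 .642,-.2295,.155,-65.4
python3 - <<'E'
from fit import *
im=ctrl.get_image("scene")[:,:,::-1].copy(); cv2.imwrite("pics/b0_full.png",im); H=hulls("scene",im)
print(fit("scene",H,"bottle",(.64,-.229,.43)).round(4))
it=ctrl.get_image("top")[:,:,::-1].copy();print(fit("top",hulls("top",it),"bottle",(.64,-.229,.43)).round(4))
E
```

```text
t 31.95 gp [ 0.6623 -0.0048  0.1601] th 2.01 tilt [ 0.55 -0.01] w 87.0 gf 0.0 F [ 0.7 -0.1  0.4]
[[[-0.19,-0.02,0.01,0,0,0.06,1.0],[-0.38,-0.04,0.01,0,0,0.12,1.0],[-0.56,-0.07,0.01,0,0,0.19,1.0],[-0.75,-0.09,0.02,0,0,0.25,1.0]]]
[[[-0.18,0.05,0.01,0,0,0.06,1.0],[-0.36,0.1,0.01,0,0,0.12,1.0],[-0.54,0.15,0.01,0,0,0.19,1.0],[-0.72,0.2,0.02,0,0,0.25,1.0]]]
[[[-0.15,0.12,0.0,0,0,0.06,1.0],[-0.3,0.23,0.01,0,0,0.12,1.0],[-0.45,0.35,0.01,0,0,0.19,1.0],[-0.6,0.46,0.01,0,0,0.25,1.0]]]
[ 0.6441 -0.2303  0.3606  0.0441]
[ 0.6416 -0.2292  0.4394  0.0278]
```

>>> {"method": "play_rows", "body": {"increments": [[[-0.19, -0.02, 0, 0, 0, 0.06, 1], [-0.38, -0.04, 0, 0, 0, 0.12, 1], [-0.56, -0.07, 0, 0, 0, 0.19, 1], [-0.75, -0.09, 0, 0, 0, 0.25, 1]]]}}

```text
time: 32.45
position: [0.6524, -0.0815, 0.2029]
tool_rot: [-2.583, -1.785, 0.003]
ft_force: [0.1, 0.1, 0.1]
grip_width: 0.997
grip_force: 0.0
```

>>> {"method": "play_rows", "body": {"increments": [[[-0.18, 0.05, 0, 0, 0, 0.06, 1], [-0.36, 0.1, 0, 0, 0, 0.12, 1], [-0.54, 0.15, 0, 0, 0, 0.19, 1], [-0.72, 0.2, 0, 0, 0, 0.25, 1]]]}}

```text
time: 32.85
position: [0.646, -0.1561, 0.2029]
tool_rot: [-2.882, -1.246, 0.003]
ft_force: [-0.9, -1.0, -0.2]
grip_width: 0.998
grip_force: 0.0
```

>>> {"method": "play_rows", "body": {"increments": [[[-0.15, 0.12, 0, 0, 0, 0.06, 1], [-0.3, 0.23, 0, 0, 0, 0.12, 1], [-0.45, 0.35, 0, 0, 0, 0.19, 1], [-0.6, 0.46, 0, 0, 0, 0.25, 1], [-0.6, 0.46, 0, 0, 0, 0.25, 1], [-0.6, 0.46, 0, 0, 0, 0.25, 1]]]}}

```text
time: 33.45
position: [0.6391, -0.2301, 0.2032]
tool_rot: [-3.068, -0.669, 0.002]
ft_force: [0.3, 0.7, 0.3]
grip_width: 1.001
grip_force: 0.0
```

```bash
python3 plan.py 1 .6425,-.2295,.053,-65.6; python3 see.py scene 250 230 2 b1
```

```text
t 33.45 gp [ 0.6391 -0.2301  0.1522] th -65.4 tilt [-0.09  0.07] w 87.1 gf 0.0 F [0.3 0.7 0.3]
[[[0.01,0.0,0.17,0,0,0.0,1.0],[0.01,0.0,0.33,0,0,0.0,1.0],[0.02,0.0,0.5,0,0,0.0,1.0]]]
[[[0.0,0.0,0.16,0,0,0.0,1.0],[0.01,0.01,0.33,0,0,0.0,1.0],[0.01,0.01,0.49,0,0,0.0,1.0]]]
```

View pics/b1.png

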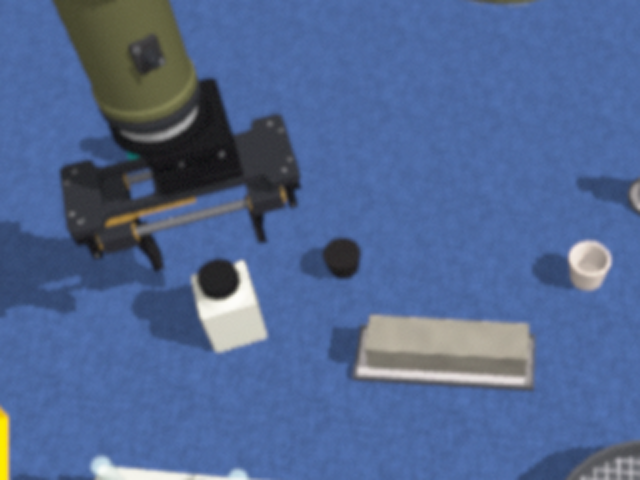

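The prism is centred in the long tray (445,350). The gripper is above the bottle (228,305) and clear of the stopper (342,257). Going down.

>>> {"method": "play_rows", "body": {"increments": [[[0.03, 0.01, 0.2, 0, 0, 0, 1], [0.03, 0.01, 0.4, 0, 0, 0, 1], [0.03, 0.01, 0.6, 0, 0, 0, 1], [0.03, 0.01, 0.8, 0, 0, 0, 1], [0.03, 0.01, 0.95, 0, 0, 0, 1], [0.03, 0.01, 0.99, 0, 0, 0, 1], [0.03, 0.01, 0.99, 0, 0, 0, 1]]]}}

```text
time: 34.2
position: [0.6427, -0.2294, 0.1047]
tool_rot: [-3.069, -0.668, 0.001]
ft_force: [-0.1, 0.0, -0.2]
grip_width: 0.999
grip_force: 0.0
```

>>> {"method": "play_rows", "body": {"increments": [[[0, 0, 0, 0, 0, 0, -1], [0, 0, 0, 0, 0, 0, -1], [0, 0, 0, 0, 0, 0, -1], [0, 0, 0, 0, 0, 0, -1], [0, 0, 0, 0, 0, 0, -1], [0, 0, 0, 0, 0, 0, -1], [0, 0, 0, 0, 0, 0, -1], [0, 0, 0, 0, 0, 0, -1]]], "squeeze": 25}}

```text
time: 35.0
position: [0.6429, -0.2306, 0.1056]
tool_rot: [3.07, 0.666, 0.001]
ft_force: [-0.9, 0.0, 2.2]
grip_width: 0.621
grip_force: 24.9
```

```bash
python3 plan.py -1 .6425,-.2295,.17,-65.6 .6025,.2605,.17,-26.9
```

```text
t 35.0 gp [ 0.6429 -0.2306  0.0546] th -65.52 tilt [ 0.03 -0.03] w 54.0 gf 24.9 F [-0.9  0.   2.2]
[[[0.0,0,-0.19,0,0,0.0,-1.0],[0.0,-0.01,-0.39,0,0,0.0,-1.0],[0.0,-0.01,-0.58,0,0,0.0,-1.0]]]
[[[0.0,0,-0.19,0,0,0.0,-1.0],[0.0,0,-0.38,0,0,0.0,-1.0],[0.0,0,-0.57,0,0,0.0,-1.0]]]
[[[0.07,-0.19,0,0,0,-0.02,-1.0],[0.14,-0.39,0,0,0,-0.04,-1.0],[0.21,-0.58,0,0,0,-0.05,-1.0],[0.28,-0.77,0,0,0,-0.07,-1.0]]]
[[[0.09,-0.18,0,0,0,-0.02,-1.0],[0.18,-0.37,0,0,0,-0.04,-1.0],[0.27,-0.55,0,0,0,-0.05,-1.0],[0.36,-0.74,0,0,0,-0.07,-1.0]]]
[[[0.11,-0.17,0,0,0,-0.02,-1.0],[0.22,-0.34,0,0,0,-0.04,-1.0],[0.33,-0.52,0,0,0,-0.05,-1.0],[0.44,-0.69,0,0,0,-0.07,-1.0]]]
[[[0.13,-0.16,0,0,0,-0.02,-1.0],[0.26,-0.32,0,0,0,-0.04,-1.0],[0.38,-0.48,0,0,0,-0.05,-1.0],[0.51,-0.64,0,0,0,-0.07,-1.0]]]
[[[0.14,-0.14,0,0,0,-0.02,-1.0],[0.29,-0.29,0,0,0,-0.04,-1.0],[0.43,-0.43,0,0,0,-0.05,-1.0],[0.58,-0.58,0,0,0,-0.07,-1.0]]]
[[[0.16,-0.13,0,0,0,-0.02,-1.0],[0.32,-0.26,0,0,0,-0.04,-1.0],[0.48,-0.38,0,0,0,-0.06,-1.0],[0.64,-0.51,0,0,0,-0.08,-1.0]]]
```

>>> {"method": "play_rows", "body": {"increments": [[[0, 0, -0.1, 0, 0, 0, -1], [0, 0, -0.3, 0, 0, 0, -1], [0, 0, -0.5, 0, 0, 0, -1], [0, 0, -0.7, 0, 0, 0, -1], [0, 0, -0.9, 0, 0, 0, -1], [0, 0, -1, 0, 0, 0, -1]]]}}

```text
time: 35.6
position: [0.6433, -0.2301, 0.2072]
tool_rot: [3.069, 0.667, 0.003]
ft_force: [0.4, -0.1, -2.9]
grip_width: 0.618
grip_force: 24.9
```

>>> {"method": "play_rows", "body": {"increments": [[[0.07, -0.19, -0.1, 0, 0, -0.02, -1], [0.14, -0.39, -0.15, 0, 0, -0.04, -1], [0.21, -0.58, -0.15, 0, 0, -0.05, -1], [0.28, -0.77, -0.15, 0, 0, -0.07, -1]]]}}

```text
time: 36.0
position: [0.6358, -0.1453, 0.2196]
tool_rot: [-3.026, -0.84, 0.001]
ft_force: [0.5, -0.0, -2.8]
grip_width: 0.618
grip_force: 24.9
```

>>> {"method": "play_rows", "body": {"increments": [[[0.09, -0.18, 0, 0, 0, -0.02, -1], [0.18, -0.37, 0, 0, 0, -0.04, -1], [0.27, -0.55, 0, 0, 0, -0.05, -1], [0.36, -0.74, 0, 0, 0, -0.07, -1]]]}}

```text
time: 36.4
position: [0.6292, -0.065, 0.2201]
tool_rot: [2.977, 1.002, -0.0]
ft_force: [-0.2, -0.1, -3.0]
grip_width: 0.618
grip_force: 24.9
```

>>> {"method": "play_rows", "body": {"increments": [[[0.11, -0.17, 0, 0, 0, -0.02, -1], [0.22, -0.34, 0, 0, 0, -0.04, -1], [0.33, -0.52, 0, 0, 0, -0.05, -1], [0.44, -0.69, 0, 0, 0, -0.07, -1]]]}}

```text
time: 36.8
position: [0.6226, 0.0168, 0.2203]
tool_rot: [-2.918, -1.165, -0.0]
ft_force: [0.4, -0.4, -2.9]
grip_width: 0.617
grip_force: 24.9
```

>>> {"method": "play_rows", "body": {"increments": [[[0.13, -0.16, 0, 0, 0, -0.02, -1], [0.26, -0.32, 0, 0, 0, -0.04, -1], [0.38, -0.48, 0, 0, 0, -0.05, -1], [0.51, -0.64, 0, 0, 0, -0.07, -1]]]}}

```text
time: 37.2
position: [0.6157, 0.098, 0.2202]
tool_rot: [2.849, 1.323, -0.0]
ft_force: [0.9, 0.4, -2.8]
grip_width: 0.621
grip_force: 24.9
```

>>> {"method": "play_rows", "body": {"increments": [[[0.14, -0.14, 0, 0, 0, -0.02, -1], [0.29, -0.29, 0, 0, 0, -0.04, -1], [0.43, -0.43, 0, 0, 0, -0.05, -1], [0.58, -0.58, 0, 0, 0, -0.07, -1], [0.58, -0.58, 0, 0, 0, -0.07, -1]]]}}

```text
time: 37.7
position: [0.6079, 0.1839, 0.2204]
tool_rot: [-2.766, -1.484, -0.002]
ft_force: [-0.1, -0.1, -3.5]
grip_width: 0.616
grip_force: 24.9
```

```bash
python3 plan.py -1 .6025,.2605,.17,-26.9 .6025,.2605,.09,-26.9
```

```text
t 37.7 gp [0.6079 0.1839 0.1694] th -33.58 tilt [-0.03  0.19] w 53.6 gf 24.9 F [-0.1 -0.1 -3.5]
[[[0.15,-0.12,0,0,0,-0.02,-1.0],[0.3,-0.23,-0.01,0,0,-0.04,-1.0],[0.46,-0.35,-0.01,0,0,-0.05,-1.0],[0.61,-0.47,-0.01,0,0,-0.07,-1.0]]]
[[[0,0.0,0.2,0,0,0,-1.0],[0,0.0,0.4,0,0,0,-1.0],[0,0.0,0.6,0,0,0,-1.0],[0,0.0,0.8,0,0,0,-1.0]]]
```

>>> {"method": "play_rows", "body": {"increments": [[[0.15, -0.12, 0, 0, 0, -0.02, -1], [0.3, -0.23, 0, 0, 0, -0.04, -1], [0.46, -0.35, 0, 0, 0, -0.05, -1], [0.57, -0.44, 0, 0, 0, -0.07, -1], [0.61, -0.47, 0, 0, 0, -0.07, -1], [0.61, -0.47, 0, 0, 0, -0.07, -1]]]}}

```text
time: 38.3
position: [0.604, 0.2563, 0.2201]
tool_rot: [-2.687, -1.627, 0.0]
ft_force: [0.3, 0.4, -3.6]
grip_width: 0.619
grip_force: 24.9
```

>>> {"method": "play_rows", "body": {"increments": [[[0, 0, 0.2, 0, 0, 0, -1], [0, 0, 0.4, 0, 0, 0, -1], [0, 0, 0.6, 0, 0, 0, -1], [0, 0, 0.8, 0, 0, 0, -1], [0, 0, 0.95, 0, 0, 0, -1], [0, 0, 0.98, 0, 0, 0, -1], [0, 0, 0.98, 0, 0, 0, -1]]]}}

```text
time: 39.0
position: [0.6045, 0.2545, 0.1219]
tool_rot: [2.689, 1.624, -0.001]
ft_force: [0.5, 0.2, -2.4]
grip_width: 0.617
grip_force: 24.9
```

```bash
python3 plan.py -1 .6025,.2605,.06,-26.9; python3 see.py scene 445 260 4 b2
```

```text
t 39.0 gp [0.6045 0.2545 0.0709] th -27.75 tilt [-0.03 -0.03] w 53.7 gf 24.9 F [ 0.5  0.2 -2.4]
[[[0.01,-0.02,0.04,0,0,0,-1.0],[0.03,-0.03,0.07,0,0,-0.01,-1.0],[0.04,-0.05,0.11,0,0,-0.01,-1.0]]]
```

View pics/b2.png

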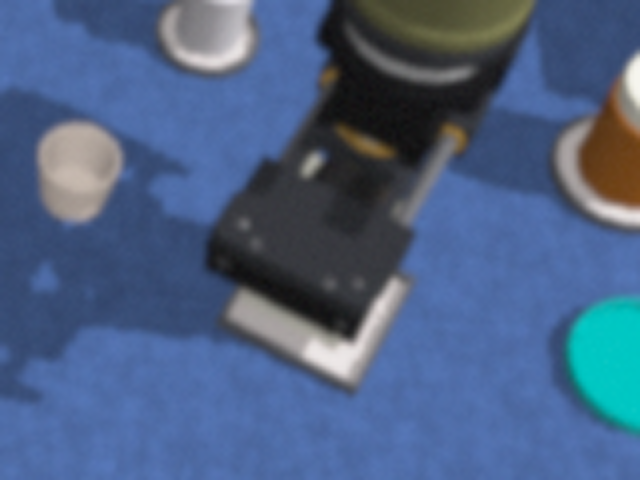

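The gripper is over the square tray (320,310), yaw matched, and the bottle is hidden behind the fingers. I'll correct x/y and lower in small steps.

>>> {"method": "play_rows", "body": {"increments": [[[0.02, -0.03, 0, 0, 0, -0.01, -1], [0.04, -0.05, 0, 0, 0, -0.01, -1], [0.04, -0.05, 0.04, 0, 0, -0.01, -1], [0.04, -0.05, 0.08, 0, 0, -0.01, -1], [0.04, -0.05, 0.11, 0, 0, -0.01, -1], [0.04, -0.05, 0.11, 0, 0, -0.01, -1], [0.04, -0.05, 0.11, 0, 0, -0.01, -1]]]}}

```text
time: 39.75
position: [0.6018, 0.2608, 0.111]
tool_rot: [2.676, 1.646, -0.001]
ft_force: [-0.8, -0.3, -3.0]
grip_width: 0.614
grip_force: 24.9
```

>>> {"method": "play_rows", "body": {"increments": [[[0, 0, 0.005, 0, 0, 0, -1], [0, 0, 0.01, 0, 0, 0, -1], [0, 0, 0.01, 0, 0, 0, -1]]]}}

```text
time: 40.05
position: [0.6018, 0.2609, 0.1102]
tool_rot: [2.676, 1.646, -0.0]
ft_force: [-0.1, 0.0, -2.1]
grip_width: 0.616
grip_force: 24.9
```

>>> {"method": "play_rows", "body": {"increments": [[[0, 0, 0.005, 0, 0, 0, -1], [0, 0, 0.01, 0, 0, 0, -1], [0, 0, 0.01, 0, 0, 0, -1]]]}}

```text
time: 40.35
position: [0.6018, 0.2609, 0.1092]
tool_rot: [2.676, 1.646, -0.0]
ft_force: [0.2, 0.1, -3.0]
grip_width: 0.617
grip_force: 24.9
```

>>> {"method": "play_rows", "body": {"increments": [[[0, 0, 0.005, 0, 0, 0, -1], [0, 0, 0.005, 0, 0, 0, -1], [0, 0, 0.005, 0, 0, 0, -1]]]}}

```text
time: 40.65
position: [0.6018, 0.261, 0.1087]
tool_rot: [2.676, 1.646, -0.0]
ft_force: [-0.1, 0.5, -3.5]
grip_width: 0.623
grip_force: 24.9
```

>>> {"method": "play_rows", "body": {"increments": [[[0, 0, 0.005, 0, 0, 0, -1], [0, 0, 0.005, 0, 0, 0, -1], [0, 0, 0.005, 0, 0, 0, -1]]]}}

```text
time: 40.95
position: [0.6019, 0.261, 0.1086]
tool_rot: [2.676, 1.646, 0.0]
ft_force: [-0.6, -0.4, 1.1]
grip_width: 0.622
grip_force: 24.9
```

>>> {"method": "play_rows", "body": {"increments": [[[0, 0, 0.005, 0, 0, 0, -1], [0, 0, 0.005, 0, 0, 0, -1], [0, 0, 0.005, 0, 0, 0, -1]]]}}

```text
time: 41.25
position: [0.6018, 0.261, 0.1086]
tool_rot: [2.675, 1.646, -0.0]
ft_force: [-3.0, -1.4, 5.5]
grip_width: 0.615
grip_force: 24.9
```

Contact at exactly +3 mm. Releasing, backing off, and checking everything.

>>> {"method": "play_rows", "body": {"increments": [[[0, 0, -0.01, 0, 0, 0, 1], [0, 0, -0.01, 0, 0, 0, 1], [0, 0, -0.01, 0, 0, 0, 1], [0, 0, -0.01, 0, 0, 0, 1], [0, 0, -0.01, 0, 0, 0, 1], [0, 0, -0.01, 0, 0, 0, 1], [0, 0, -0.01, 0, 0, 0, 1], [0, 0, -0.2, 0, 0, 0, 1]]]}}

```text
time: 42.05
position: [0.6003, 0.2599, 0.1252]
tool_rot: [-2.675, -1.646, 0.008]
ft_force: [1.5, -0.9, -0.5]
grip_width: 0.997
grip_force: 0.0
```

>>> {"method": "play_rows", "body": {"increments": [[[0, 0, -0.3, 0, 0, 0, 1], [0, 0, -0.6, 0, 0, 0, 1], [0, 0, -0.95, 0, 0, 0, 1], [0, 0, -1, 0, 0, 0, 1]]]}}

```text
time: 42.45
position: [0.6036, 0.2625, 0.2329]
tool_rot: [2.675, 1.645, 0.012]
ft_force: [0.3, 0.4, 0.4]
grip_width: 0.998
grip_force: 0.0
```

>>> {"method": "play_rows", "body": {"increments": [[[-0.2, 0.2, -0.1, 0, 0, 0, 1], [-0.45, 0.45, -0.2, 0, 0, 0, 1], [-0.7, 0.7, -0.3, 0, 0, 0, 1], [-0.9, 0.9, -0.4, 0, 0, 0, 1]]]}}

```text
time: 42.85
position: [0.6421, 0.1374, 0.2674]
tool_rot: [2.676, 1.643, -0.002]
ft_force: [1.6, 0.8, 0.6]
grip_width: 1.002
grip_force: 0.0
```

>>> {"method": "play_rows", "body": {"increments": [[[-0.2, 0.2, 0, 0, 0, 0, 1], [-0.45, 0.45, 0, 0, 0, 0, 1], [-0.7, 0.7, 0, 0, 0, 0, 1], [-0.9, 0.9, 0, 0, 0, 0, 1], [-0.9, 0.9, 0, 0, 0, 0, 1], [-0.9, 0.9, 0, 0, 0, 0, 1]]]}}

```text
time: 43.45
position: [0.6812, 0.0186, 0.2669]
tool_rot: [-2.676, -1.643, 0.001]
ft_force: [0.2, 1.4, -0.1]
grip_width: 0.999
grip_force: 0.0
```

```bash
python3 plan.py 1; python3 see.py scene 400 230 2 e1; cp pics/e1_full.png pics/x.png; python3 see.py top 200 240 2 e2
cat > dif.py <<'E'
from h import *
# extents of object relative to tray: silhouette fit on colour-segmented object tops (top cam)
E
```

```text
t 43.45 gp [0.6812 0.0186 0.2159] th -26.9 tilt [-0.07  0.03] w 87.0 gf 0.0 F [ 0.2  1.4 -0.1]
```

View pics/e1.png

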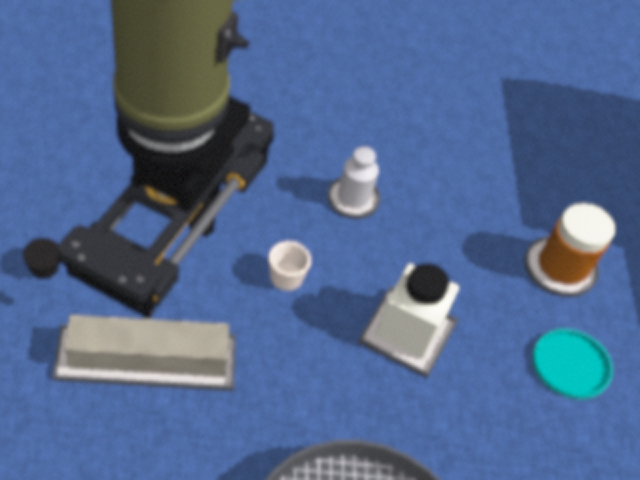

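View pics/e2.png

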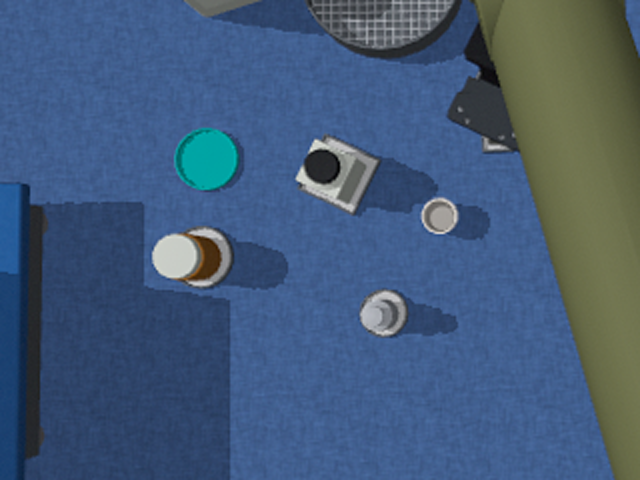

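Both views show everything in place: weight in the small round tray (358,190 in the scene crop), bottle in the square tray (415,315), jar in the large round tray (575,245) and prism in the long tray (145,350). All four stand flat, the arm is clear, and the crucible and stopper haven't moved. Handing in.

```bash
python3 -c "
from bench import ctrl
print(ctrl.close_job())"
```

```text
the job is handed in; nothing more can be done
None
```

The bottle, jar, weight and prism each stand flat in their matching trays, with the crucible and stopper where they were; the job was handed in after about 43 s, and no verdict came back.

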